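# Size a shelf pin in the hole gauge

### The arm

A 6-joint arm with a two-finger parallel gripper is mounted at the origin on the work surface. World frame = base frame: x ahead of the robot, y to its left, z up, the work surface at z = 0. Lengths are in m, angles in degrees, forces in N, time in s.
With the tool pointing down it reaches from about 0.275 to 0.85 m from the base axis. Payload 5.2 kg.
Tool frame: the origin (TCP) lies at the very end of the fingers, on their centre line; the grasp point (between the pads) lies env.tcp_to_grasp behind it (env.tcp_to_grasp is the distance from the TCP to the grasp point, in m); z points along the fingers, y is the direction in which the jaws open and shut (so a half turn about z gives the same grasp; the last joint's range is limited). The gripper opens to 85 mm and grips with 20 to 120 N. Pads are 22 mm wide; open, the fingers measure 114 mm over their backs; the gripper's body (76 mm by 85 mm) begins 54 mm behind the grasp point. The pads swing forward as they close: fully open they stand 13 mm farther back than shut.
Start: joints at [61.891, 14.817, 87.949, -0, 77.235, -11.62], TCP at [0.156, 0.527, 0.208] pointing down, gripper open.
Joint ranges: [-179.93, 179.93], [-52.35, 119.4], [10.71, 147.94], [-69.91, 249.91], [12.55, 155.21], [-178.61, 178.61]. Speed limits (degrees/s): [147.25, 147.25, 180, 180, 180, 180].

### API

Orientations are given as a 3x3 rotation matrix whose columns are the frame's x, y, z axes.
In Python, from plant import env gives the robot as it stands. The module is installed in compiled form; this text tells all that it offers.
- The arm moves only by the tool arm_command, never from a script. Its argument "increments" is a list that holds one entry, the list of rows, each a list of 7 numbers: the shift along the tool's x, y, z in units of 50 mm (1.0 is 50 mm), then the turn, a rotation vector about the tool's x, y, z in units of 6 degrees (1.0 is 6 degrees), then the opening, from 0 (shut) to 1 (fully open). In form: [[[dx, dy, dz, ax, ay, az, gripper], ...]]. A call has 1 to 12 rows; each row is the pose to reach, as a shift and turn from the pose commanded when the call began, along the tool's axes at that moment; what a row does not reach only later rows make up. A row lasts 1/10 s, in which the tool goes at most 50 mm and 8.59 degrees, less where a joint would pass 70% of its speed; a pose out of reach is approached as far as the arm can. A call with a gripper value outside its range is refused whole. The fingers move at their own pace and stop on an object; "squeeze" is the grip in N (left out, the last holds). Time passes only in rows, so rows that repeat a pose let the fingers close. It gives the time, the measured TCP pose, the force and the opening at its end, in the units of the state.
- env.observe(): the state, without advancing time (a new reading comes with each control period).
- env.camera(name): name is "side" or "top" or "wrist"; returns a dict with "pixels" (420x560x3 uint8, red, green, blue), "z_map" (420x560 float32, m along the optical axis (not along the pixel's ray), 0 where there is no reading), "fx", "fy", "cx", "cy" (pixels), "origin" and "rotation" of the camera in the world; the wrist camera has in their place "hand_eye" (4x4, takes a point from camera to tool coordinates, whose origin is the TCP and whose axes are the flange's). Camera axes: x right, y down, z forward; pixel columns grow to the right and rows downward; lengths in m; the calibration is good to about 2 mm. The wrist camera is an equidistant fisheye: a pixel r from the principal point sees the ray r / f radians off the axis. A picture is of the moment at which its call begins: read the wrist's pose just before it.
- env.finish_job(): hands the job in, once; it reports no verdict.
Trained networks look in the newest picture that a camera, given by its name, has taken for a name from the list of things; names that differ only in an ending like _2 or _b are one class to them, and where a whole thing is asked for, a point or a joint stands for the part that bears it (a point fixed in the world has none). Each returns a list of dicts, best first, with "conf" (0 to 1); they miss things now and then, are a little off and sometimes report something else, mostly with a low value. They report only what shows in the picture. A call takes as long as a camera call.
- env.outline_of(thing, camera): "pixels" (420x560 bool, what is visible of it) and "extent" ([centre column, centre row, width, height] in pixels, round what is visible of it).
The state is a dict: "clock": time; "joint_positions": joint angles; "qvel": joint speeds; "joint_efforts": joint torques, N m; "tcp_pos": TCP position; "ee_rot": TCP orientation; "ft_force": force on the tool from outside, world axes, zero at the start; "wrist_torque": the same for the moment, N m; "opening": opening from 0.0 (shut) to 1.0 (fully open).
Only numpy, scipy, OpenCV 4.12 (cv2) and the standard library are available. Lean on these libraries where they do the work, as an engineer would, in place of code of your own. Each camera call takes 0.05 s, during which the arm holds its last target.

### The job

The steel pin hanging alone in the small stand came back without its size. Take it out, first push it right through the widest hole of the gauge plate, then step down hole by hole, never pressing on the plate with more than 15 N, and leave the pin standing in the narrowest hole it passes through, with its collar down flush on the plate and let go. Leave the two pins in the rack and the other things on the counter where they are.

Things in the scene. Friction and masses are not known exactly. Their poses are not given: they have to be found in the camera images.
- pin_a: one of three like locating pins: round steel shank 40 mm long, end bevelled 1 mm, pointing down; round collar 30 mm across, 4 mm thick; above it a square grey grip 20 x 20 mm, 32 mm tall. 60 to 130 g. Shanks are 17, 14 and 11 mm thick; which pin has which is unknown, and any of them may be the one in the stand. Origin: on the axis at the collar's underside; z up; x, y square to the grip's faces.
- pin_b: one of three like locating pins: round steel shank 40 mm long, end bevelled 1 mm, pointing down; round collar 30 mm across, 4 mm thick; above it a square grey grip 20 x 20 mm, 32 mm tall. 60 to 130 g. Shanks are 17, 14 and 11 mm thick; which pin has which is unknown, and any of them may be the one in the stand. Origin: on the axis at the collar's underside; z up; x, y square to the grip's faces.
- pin_c: one of three like locating pins: round steel shank 40 mm long, end bevelled 1 mm, pointing down; round collar 30 mm across, 4 mm thick; above it a square grey grip 20 x 20 mm, 32 mm tall. 60 to 130 g. Shanks are 17, 14 and 11 mm thick; which pin has which is unknown, and any of them may be the one in the stand. Origin: on the axis at the collar's underside; z up; x, y square to the grip's faces.
- pin_a_tip (a point): centre of the lower end of pin_a's shank, 40 mm below its origin
- pin_b_tip (a point): centre of the lower end of pin_b's shank, 40 mm below its origin
- pin_c_tip (a point): centre of the lower end of pin_c's shank, 40 mm below its origin
- gauge_plate: level steel plate, 56 x 192 mm, 12 mm thick, top 60 mm above the counter, a row of four through holes along its y axis. It floats on springs in a fixed grey foot and only moves straight down, 10 mm at most: sinks from about 5 N on, 1 mm per further 1.2 N, solid at the end (about 17 N). Free below it down to 8 mm above the counter. Origin: centre of its underside; z up.
- gauge_plate_hole0 (a point): centre of the mouth, at the plate's top face, of the widest hole, 21 mm across; holes are 45 mm apart (centres), from the widest at +y to the narrowest at -y of the plate. z up.
- gauge_plate_hole1 (a point): centre of the mouth, at the plate's top face, of the second widest hole, 18 mm across; holes are 45 mm apart (centres), from the widest at +y to the narrowest at -y of the plate. z up.
- gauge_plate_hole2 (a point): centre of the mouth, at the plate's top face, of the third widest hole, 15 mm across; holes are 45 mm apart (centres), from the widest at +y to the narrowest at -y of the plate. z up.
- gauge_plate_hole3 (a point): centre of the mouth, at the plate's top face, of the narrowest hole, 12 mm across; holes are 45 mm apart (centres), from the widest at +y to the narrowest at -y of the plate. z up.
- stand: small fixed wooden block, 64 x 64 mm, 55 mm tall, with one upright hole 21 mm across and 47 mm deep in the middle, in which the pin to be sized hangs by its collar. Origin: centre of its underside.
- rack: fixed wooden block, 64 x 130 mm, 55 mm tall, with two such holes 32 mm either side of the middle along y, holding the two other pins. Origin: centre of its underside. Stand and rack may stand either way round, left or right of the gauge.
- tape_roll: bystander, to be left where it is: roll of clear tape lying flat, 100 mm across, 48 mm tall. Origin: centre of its underside.
- jar: bystander, to be left where it is: jar, 66 mm across, 90 mm tall. Origin: centre of its underside.
- cutter: bystander, to be left where it is: flat grey box cutter, 18 x 140 mm, 15 mm thick. Origin: underside, near its middle.
- wrench: bystander, to be left where it is: steel wrench lying flat, 160 mm long. Origin: underside, near its middle.

How it is judged:
By the outcome, as a careful person would: the job done as asked, in the order asked, and still so for the second after the job is handed in, with the robot touching nothing.
It also fails if it takes over 54 s, if anything falls off the work surface, if the arm or the gripper's body presses on something with over 40 N, if the wrist force passes 120 N, or if a joint passes its speed limit or range.

## Working session

There is one attempt and no reset: what is moved stays moved. The work goes in short steps, Python scripts to look and compute and a tool call to move; the robot and the scene stay as the last step left them, time stands still between calls to the robot, and variables do not carry over. Pictures are saved under pics/ and viewed, and the job is handed in when it is done.

Besides the shell and the picture viewer there is one more tool, called after "Call:" by a JSON object that holds its "op" and its "data". arm_command: Moves the arm, as the interface text tells. Its arguments: {"type":"object","properties":{"increments":{"type":"array"},"squeeze":{"type":"number"}},"required":["increments"]}

```bash
mkdir -p pics; cat > h.py <<'E'
import numpy as np, cv2
from plant import env
def snap(n,f):
    c=env.camera(n); cv2.imwrite('pics/'+f,c['pixels'][:,:,::-1]); return c
def cloud(c):
    z=c['z_map']; v,u=np.mgrid[:z.shape[0],:z.shape[1]]
    p=np.stack([(u-c['cx'])/c['fx']*z,(v-c['cy'])/c['fy']*z,z],-1)
    return p@np.array(c['rotation']).T+np.array(c['origin'])
E
python3 - <<'E'
from h import *
s=env.observe(); print(s, env.tcp_to_grasp)
for n in['top','side']:
    c=snap(n,n+'0.png'); np.savez(n+'0.npz',**{k:np.array(v) for k,v in c.items()})
    print(n,c['origin'],c['rotation'],c['fx'])
    P=cloud(c)
    for t in['pin_a','gauge_plate','stand','rack','gauge_plate_hole0','gauge_plate_hole3','jar','tape_roll']:
        for d in env.outline_of(t,n)[:4]:
            m=d['pixels']; q=P[m&(c['z_map']>0)]
            print(t,round(d['conf'],2),np.round(d['extent']),np.round(np.median(q,0),3) if len(q) else None)
print(env.observe()['clock'])
E
```

```text
{'clock': 0.0, 'joint_positions': array([ 6.18914366e+01,  1.48593476e+01,  8.80106828e+01, -5.73980041e-04,
        7.72333790e+01, -1.16187603e+01]), 'qvel': array([ 0.11293968, -0.07449909, -0.04211576,  0.05808409, -0.03006121,
       -0.01433555]), 'joint_efforts': array([ 7.63999942e-04, -4.46029222e+01, -2.90576380e+01, -2.49579516e-04,
        1.13319690e-02,  1.57714294e-05]), 'tcp_pos': array([0.15581998, 0.52688452, 0.20717665]), 'ee_rot': array([[-9.58870748e-01,  2.83841824e-01, -8.41717887e-04],
       [ 2.83842851e-01,  9.58869484e-01, -1.59656778e-03],
       [ 3.53924884e-04, -1.76981775e-03, -9.99998371e-01]]), 'ft_force': array([-0.39775444,  0.22400355,  0.2385616 ]), 'wrist_torque': array([-0.01904374,  0.01027221,  0.01569197]), 'opening': 1.0007857255767618} 0.0187
top [0.42824097 0.00368165 0.90474442] [[ 0.01669715 -0.98918975  0.14568748]
 [-0.99980722 -0.01501261  0.01265456]
 [-0.01033061 -0.14587069 -0.98924973]] 415.24665872826654
pin_a 0.77 [162. 209.  15.  16.] [0.547 0.254 0.089]
pin_a 0.7 [129. 214.  17.  13.] [0.534 0.316 0.086]
pin_a 0.65 [430. 217
[... 724 characters left out ...]
069251177857
pin_a 0.92 [199. 277.  20.  35.] [0.531 0.329 0.075]
pin_a 0.56 [213. 254.  16.  24.] [0.545 0.266 0.075]
gauge_plate 0.7 [305. 201.  62.  46.] [ 0.507 -0.006  0.059]
stand 0.62 [336. 160.  11.  32.] [ 0.561 -0.251  0.035]
stand 0.49 [212. 256.  16.  25.] [0.545 0.266 0.075]
rack 0.92 [205. 290.  69.  77.] [0.522 0.327 0.045]
rack 0.27 [248. 157.  27.  45.] [ 0.731 -0.123  0.054]
gauge_plate_hole0 0.61 [302. 201.  68.  44.] [ 0.509 -0.001  0.059]
gauge_plate_hole3 0.61 [302. 201.  68.  44.] [ 0.509 -0.001  0.059]
jar 0.63 [304. 201.  72.  44.] [ 0.507 -0.005  0.059]
jar 0.58 [248. 158.  28.  46.] [ 0.73  -0.123  0.053]
tape_roll 0.85 [205. 195.  44.  38.] [0.738 0.042 0.031]
0.9
```

```bash
python3 - <<'E'
import cv2
a=cv2.imread('pics/top0.png'); 
cv2.imwrite('pics/topz.png',cv2.resize(a[180:270,240:360],None,fx=6,fy=6,interpolation=cv2.INTER_CUBIC))
cv2.imwrite('pics/topz2.png',cv2.resize(a[170:260,380:480],None,fx=6,fy=6,interpolation=cv2.INTER_CUBIC))
E
```

```text
(no output)
```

View pics/top0.png

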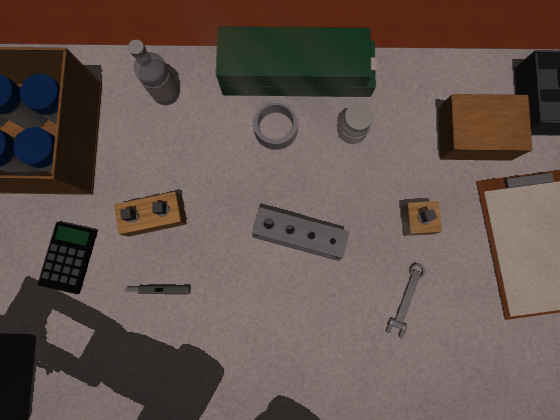

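View pics/side0.png

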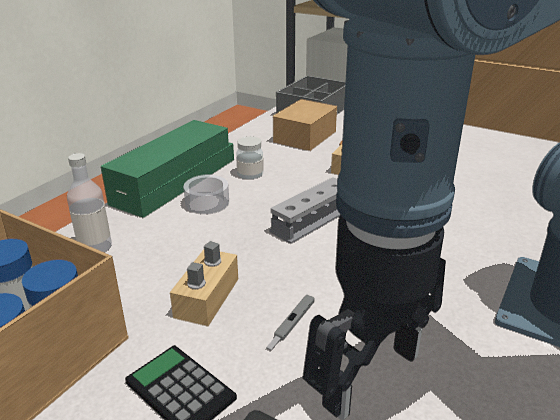

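```bash
sleep 0
```

```text
(no output)
```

View pics/topz.png

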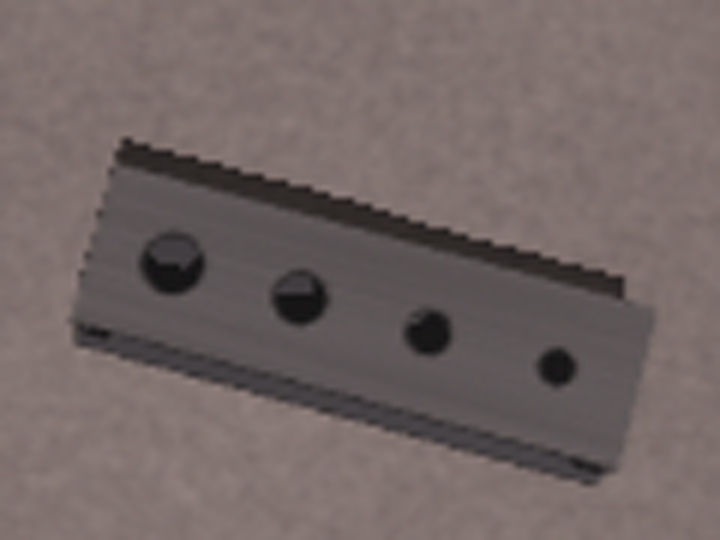

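View pics/topz2.png

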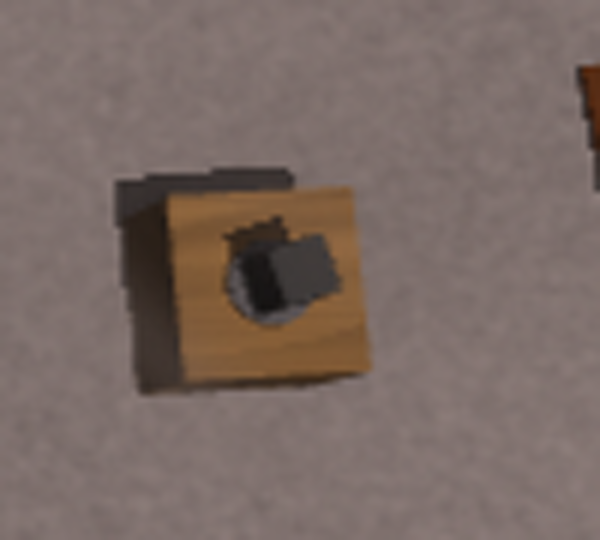

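```bash
cat >> h.py <<'E'
from scipy.spatial.transform import Rotation as Ro
def ray(c,u,v,z):
    d=np.array(c['rotation'])@np.array([(u-c['cx'])/c['fx'],(v-c['cy'])/c['fy'],1.0]); o=np.array(c['origin'])
    return o+d*(z-o[2])/d[2]
def plan(target,yaw=None,s=None):
    # yaw: world angle (deg) wanted for tool y axis (mod 180), tool down
    s=s or env.observe(); R=s['ee_rot']; d=R.T@(np.array(target)-s['tcp_pos'])/0.05
    if yaw is None: yaw=np.degrees(np.arctan2(R[1,1],R[0,1]))
    best=None
    for k in(0,180):
        a=np.radians(yaw+k); y=np.array([np.cos(a),np.sin(a),0]); z=np.array([0,0,-1.]); x=np.cross(y,z)
        rv=Ro.from_matrix(R.T@np.stack([x,y,z],1)).as_rotvec(degrees=True)/6
        if best is None or np.linalg.norm(rv)<np.linalg.norm(best): best=rv
    print('plan shift',np.round(d,3),'turn',np.round(best,3),'t',s['clock'],'j',np.round(s['joint_positions'],0)); return d,best
E
python3 - <<'E'
from h import *
c=np.load('top0.npz')
hs=[ray(c,240+(u+.5)/6-.5,180+(v+.5)/6-.5,.06) for u,v in[(173,263),(300,297),(428,332),(557,366)]]
hs=np.array(hs);print(np.round(hs,4),np.linalg.norm(np.diff(hs,axis=0),axis=1))
d=hs[3]-hs[0];print(np.degrees(np.arctan2(d[1],d[0])))
g=[ray(c,380+(u+.5)/6-.5,170+(v+.5)/6-.5,.091) for u,v in[(272,248),(323,235),(341,286),(287,303)]]
g=np.array(g);print(np.round(g,4),g.mean(0))
for i in range(4):
    e=g[(i+1)%4]-g[i];print(np.linalg.norm(e),np.degrees(np.arctan2(e[1],e[0])))
plan(list(g.mean(0)[:2])+[.2])
E
```

```text
[[ 0.5234  0.0371  0.06  ]
 [ 0.5125 -0.0063  0.06  ]
 [ 0.5012 -0.0499  0.06  ]
 [ 0.4904 -0.0936  0.06  ]] [0.0448271  0.0450144  0.04502647]
-104.18398521555132
[[ 0.5495 -0.2724  0.091 ]
 [ 0.5541 -0.2892  0.091 ]
 [ 0.5373 -0.2945  0.091 ]
 [ 0.5314 -0.2767  0.091 ]] [ 0.54307542 -0.2831974   0.091     ]
0.017473265043461146 -74.81226462541252
0.01763403734310836 -162.6690081743284
0.018787308505336463 108.27299405028043
0.018643427560800577 13.259428774031855
plan shift [-12.023 -13.349   0.16 ] turn [ 0.  0. -0.] t 0.9 j [ 62.  15.  88.  -0.  77. -12.]
```

```bash
python3 - <<'E'
from h import *
plan([.543,-.283,.2],16)
E
```

```text
plan shift [-12.02  -13.345   0.16 ] turn [ 0.    -0.     9.585] t 0.9 j [ 62.  15.  88.  -0.  77. -12.]
```

Call:
{"op": "arm_command", "data": {"increments": [[[-0.7,-0.8,0,0,0,0.5,1],[-1.6,-1.8,0,0,0,1.2,1],[-2.5,-2.8,0,0,0,2,1],[-3.4,-3.8,0,0,0,2.8,1],[-4.3,-4.8,0,0,0,3.5,1],[-5.2,-5.8,0,0,0,4.2,1],[-6.1,-6.8,0,0,0,5,1],[-7,-7.8,0,0,0,5.7,1],[-7.9,-8.8,0,0,0,6.4,1],[-8.8,-9.8,0,0,0,7.1,1],[-9.7,-10.8,0,0,0,7.8,1],[-10.4,-11.6,0,0,0,8.4,1]]]}}

```text
clock: 2.1
tcp_pos: [0.4141, -0.0168, 0.2084]
ee_rot: [[-0.389, 0.921, 0.001], [0.921, 0.389, -0.0], [-0.001, 0.001, -1.0]]
ft_force: [0.4, 1.1, 0.6]
opening: 1.0
```

```bash
python3 - <<'E'
from h import *
plan([.543,-.283,.2],16)
E
```

```text
plan shift [-5.908  0.301  0.172] turn [0.011 0.005 1.151] t 2.1 j [-18.   0. 105.   0.  75. -41.]
```

Call:
{"op": "arm_command", "data": {"increments": [[[-1,0.05,0,0,0,0.2,1],[-2,0.1,0,0,0,0.4,1],[-3,0.15,0,0,0,0.6,1],[-4,0.2,0.1,0,0,0.9,1],[-4.7,0.2,0.1,0,0,1.1,1],[-5,0.2,0.15,0,0,1.15,1],[-5,0.2,0.15,0,0,1.15,1],[-5,0.2,0.15,0,0,1.15,1]]]}}

```text
clock: 2.9
tcp_pos: [0.5203, -0.2394, 0.2002]
ee_rot: [[-0.28, 0.96, -0.001], [0.96, 0.28, 0.001], [0.002, -0.001, -1.0]]
ft_force: [0.2, 0.1, -0.1]
opening: 1.001
```

```bash
python3 - <<'E'
from h import *
s=env.observe();print(s['qvel'].round(1))
plan([.543,-.283,.2],16,s)
c=snap('wrist','w1.png'); np.savez('w1.npz',tcp=s['tcp_pos'],R=s['ee_rot'],**{k:np.array(v) for k,v in c.items()})
print(c['hand_eye'],c['fx'],c['fy'],c['cx'],c['cy'])
E
```

```text
[ 1.  -1.3  0.7  0.   0.1 -0.1]
plan shift [-0.964  0.192  0.001] turn [-0.006 -0.016  0.039] t 2.9 j [-36.  18.  85.   0.  77. -52.]
[[-5.64746471e-04 -9.61028497e-01 -2.76448745e-01  6.98279662e-02]
 [ 9.99999840e-01 -5.32479720e-04 -1.91783095e-04  5.07999245e-04]
 [ 3.71056697e-05 -2.76448809e-01  9.61028644e-01 -1.64997453e-01]
 [ 0.00000000e+00  0.00000000e+00  0.00000000e+00  1.00000000e+00]] 325.19226210127806 325.19226210127806 282.0453559849181 211.86449137784874
```

View pics/w1.png

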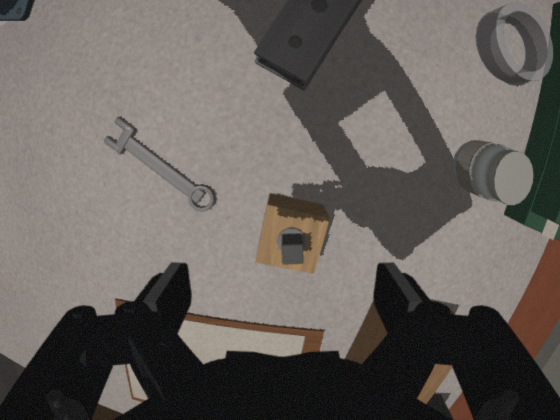

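```bash
cat >> h.py <<'E'
def wray(c,tcp,R,u,v,z):
    a=np.array([u-c['cx'],v-c['cy']])/c['fx']; r=np.hypot(*a)
    d=np.array([*(np.sin(r)*a/max(r,1e-9)),np.cos(r)])
    H=np.array(c['hand_eye']); o=tcp+R@H[:3,3]; d=R@H[:3,:3]@d
    return o+d*(z-o[2])/d[2]
def zoom(img,u0,v0,u1,v1,f,name):
    cv2.imwrite('pics/'+name,cv2.resize(img[v0:v1,u0:u1,::-1],None,fx=f,fy=f,interpolation=cv2.INTER_CUBIC))
E
python3 - <<'E'
from h import *
c=np.load('w1.npz'); zoom(c['pixels'],250,190,340,280,6,'w1z.png')
zoom(c['pixels'],230,0,370,100,5,'w1g.png')
E
```

```text
(no output)
```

View pics/w1z.png

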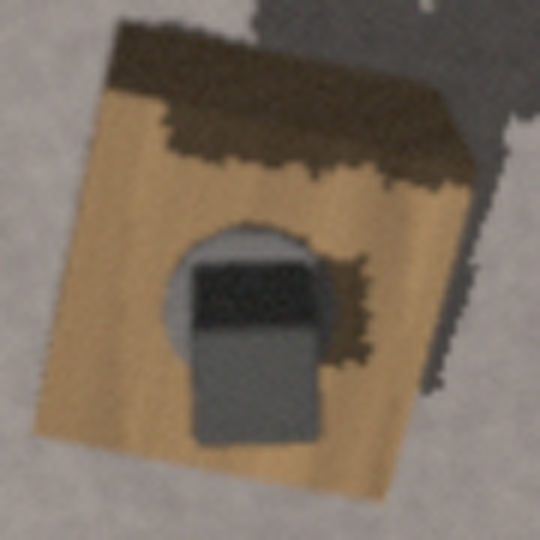

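```bash
python3 - <<'E'
from h import *
c=np.load('w1.npz'); f=lambda u,v,z:wray(c,c['tcp'],c['R'],250+(u+.5)/6-.5,190+(v+.5)/6-.5,z)
g=np.array([f(u,v,.091) for u,v in[(193,328),(318,327),(320,438),(196,443)]]);print(g.round(4),g.mean(0).round(4))
for i in range(4):
    e=g[(i+1)%4]-g[i];print(np.linalg.norm(e).round(4),np.degrees(np.arctan2(e[1],e[0])).round(1))
b=np.array([f(u,v,.059) for u,v in[(192,263),(311,261)]]);e=b[1]-b[0];print(b.round(4),np.linalg.norm(e),np.degrees(np.arctan2(e[1],e[0])))
print(f(163,303,.059),f(335,303,.059),f(250,224,.059))
print('stand', [f(u,v,.055).round(4) for u,v in[(108,88),(470,185),(385,500),(35,435)]])
E
```

```text
[[ 0.5314 -0.2772  0.091 ]
 [ 0.5495 -0.2718  0.091 ]
 [ 0.5554 -0.2894  0.091 ]
 [ 0.5372 -0.2955  0.091 ]] [ 0.5434 -0.2835  0.091 ]
0.0189 16.6
0.0185 -71.6
0.0192 -161.4
0.0192 107.6
[[ 0.5315 -0.2782  0.059 ]
 [ 0.5504 -0.2724  0.059 ]] 0.019851161850456066 17.15823730119022
[ 0.52879667 -0.28646901  0.059     ] [ 0.55657081 -0.2784446   0.059     ] [ 0.53879393 -0.26897935  0.059     ]
stand [array([ 0.5101, -0.2542,  0.055 ]), array([ 0.5728, -0.2534,  0.055 ]), array([ 0.5773, -0.3132,  0.055 ]), array([ 0.5144, -0.3181,  0.055 ])]
```

```bash
python3 - <<'E'
from h import *
plan([.5434,-.2836,.0625],17.2)
E
```

```text
plan shift [-0.989  0.194  2.759] turn [-0.003 -0.011 -0.155] t 2.95 j [-36.  17.  85.   0.  77. -52.]
```

Call:
{"op": "arm_command", "data": {"increments": [[[-0.5,0.1,0,0,0,-0.1,1],[-0.98,0.19,0.3,0,0,-0.15,1],[-0.98,0.19,0.9,0,0,-0.15,1],[-0.98,0.19,1.5,0,0,-0.15,0.7],[-0.98,0.19,2.0,0,0,-0.15,0.6],[-0.98,0.19,2.3,0,0,-0.15,0.6],[-0.98,0.19,2.3,0,0,-0.15,0.6]]]}}

```text
clock: 3.65
tcp_pos: [0.5421, -0.2819, 0.0836]
ee_rot: [[-0.296, 0.955, -0.004], [0.955, 0.296, 0.003], [0.004, -0.003, -1.0]]
ft_force: [-0.6, -0.5, -0.5]
opening: 0.599
```

```bash
python3 - <<'E'
from h import *
s=env.observe()
plan([.5434,-.2836,.0625],17.2,s)
c=snap('wrist','w2.png'); np.savez('w2.npz',tcp=s['tcp_pos'],R=s['ee_rot'],**{k:np.array(v) for k,v in c.items()})
E
```

```text
plan shift [-0.042  0.017  0.423] turn [-0.026 -0.04   0.004] t 3.65 j [-38.  27.  88.   0.  65. -55.]
```

View pics/w2.png

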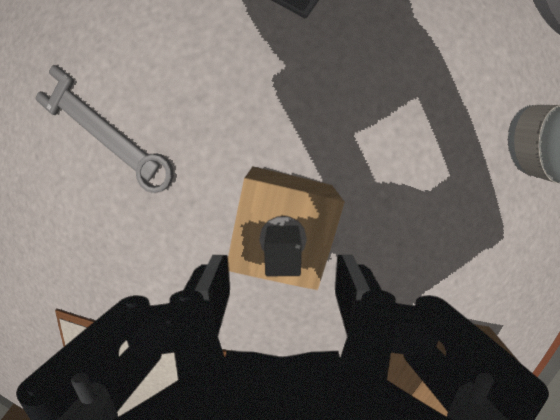

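Call:
{"op": "arm_command", "data": {"squeeze": 60, "increments": [[[-0.04,0.02,0.2,0,0,0,0.6],[-0.04,0.02,0.4,0,0,0,0.6],[-0.04,0.02,0.42,0,0,0,0.6],[-0.04,0.02,0.42,0,0,0,0.1],[-0.04,0.02,0.42,0,0,0,0.1],[-0.04,0.02,0.42,0,0,0,0.1],[-0.04,0.02,0.42,0,0,0,0.1],[-0.04,0.02,0.42,0,0,0,0.1]]]}}

```text
clock: 4.5
tcp_pos: [0.5454, -0.2869, 0.0651]
ee_rot: [[-0.294, 0.956, 0.001], [0.956, 0.294, -0.001], [-0.001, 0.0, -1.0]]
ft_force: [-1.2, 0.4, 3.7]
opening: 0.2
```

```bash
python3 - <<'E'
from h import *
s=env.observe()
print(s['opening'],s['ft_force'],s['wrist_torque'])
plan([.5434,-.2836,.0625],17.2,s)
E
```

```text
0.2003094285736275 [-1.22295232  0.43823106  3.70966189] [-0.02016433  0.19823755 -0.02135932]
plan shift [ 0.075 -0.018  0.052] turn [ 0.003  0.008 -0.015] t 4.5 j [-38.  28.  89.  -0.  63. -55.]
```

Call:
{"op": "arm_command", "data": {"increments": [[[0,0,-0.2,0,0,0,0.1],[0,0,-0.6,0,0,0,0.1],[0,0,-1.0,0,0,0,0.1],[0,0,-1.4,0,0,0,0.1],[0,0,-1.8,0,0,0,0.1],[0,0,-1.8,0,0,0,0.1],[0,0,-1.8,0,0,0,0.1],[0,0,-1.8,0,0,0,0.1]]]}}

```text
clock: 5.3
tcp_pos: [0.5446, -0.286, 0.1531]
ee_rot: [[-0.294, 0.956, -0.002], [0.956, 0.294, 0.001], [0.002, -0.001, -1.0]]
ft_force: [0.1, 0.0, -0.6]
opening: 0.193
```

```bash
python3 - <<'E'
from h import *
s=env.observe()
print(s['opening'],s['ft_force'],s['wrist_torque'],s['tcp_pos'],s['qvel'].round(1))
for n in['side','wrist']:
    c=snap(n,n+'3.png'); np.savez(n+'3.npz',tcp=s['tcp_pos'],R=s['ee_rot'],**{k:np.array(v) for k,v in c.items()})
plan([.5234,.0371,.14],17.2,s)
E
```

```text
0.19281006285472677 [ 0.14012201  0.02453036 -0.55285695] [0.02904206 0.1077639  0.02570973] [ 0.5445558  -0.28600055  0.15314211] [-0.1  0.5  0.2 -0.1  0.1 -0. ]
plan shift [6.3   1.497 0.273] turn [-0.012 -0.019 -0.015] t 5.3 j [-38.  24.  83.   0.  73. -55.]
```

View pics/side3.png

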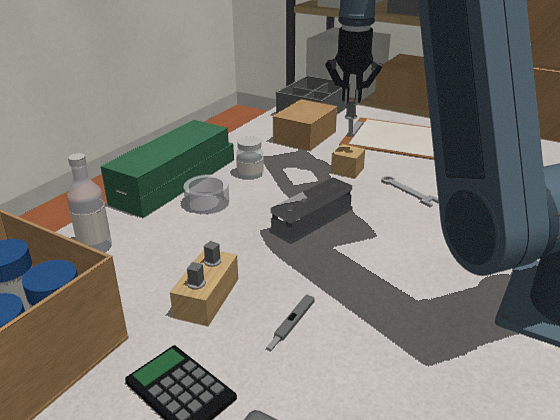

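View pics/wrist3.png

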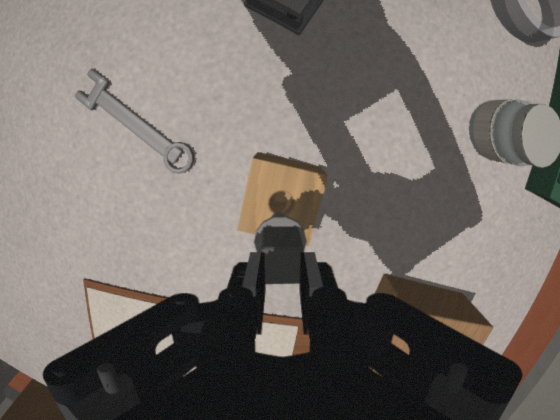

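```bash
python3 - <<'E'
from h import *
c=np.load('wrist3.npz'); zoom(c['pixels'],235,200,325,290,6,'w3z.png')
c=np.load('side3.npz'); zoom(c['pixels'],320,80,380,150,8,'s3z.png')
E
```

```text
(no output)
```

View pics/w3z.png

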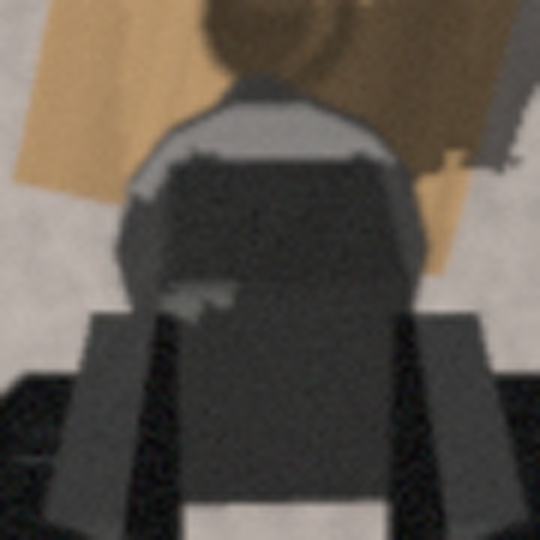

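View pics/s3z.png

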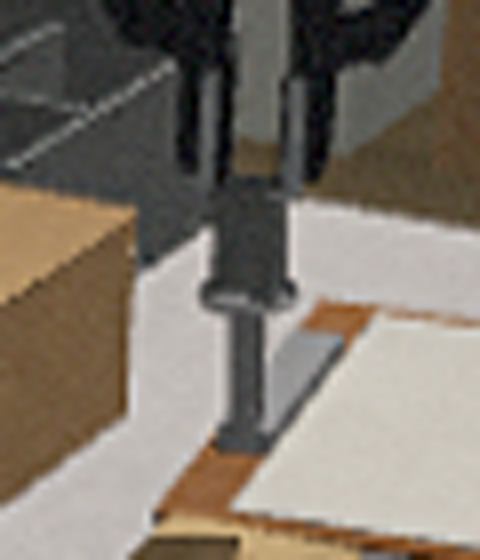

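```bash
cat >> h.py <<'E'
def wtool(c,u,v):
    a=np.array([u-c['cx'],v-c['cy']])/c['fx']; r=np.hypot(*a)
    d=np.array([*(np.sin(r)*a/max(r,1e-9)),np.cos(r)]); z=c['z_map'][int(round(v)),int(round(u))]
    H=np.array(c['hand_eye']); return (H[:3,:3]@(d/d[2]*z)+H[:3,3])*1000
E
python3 - <<'E'
from h import *
c=np.load('wrist3.npz')
for n,U,V in[('collar',270,130),('collarL',140,240),('collarR',415,250),('gripface lo',275,170),('gripface hi',275,270),('top front',275,310),('top mid',285,400),('top back',285,485),('fingL tip',110,325),('fingL',100,400),('fingL b',90,500),('fingR tip',450,325),('fingR',460,400)]:
    print(n,wtool(c,235+U/6,200+V/6).round(1))
c=np.load('side3.npz');P=cloud(c);
for n,U,V in[('collar',250,300),('shank',246,370),('tip',246,420),('grip',250,240),('top',250,195),('fing',210,180),('fing',210,150)]:
    u,v=320+U/8,80+V/8; print(n,(np.array(c['R']).T@(P[int(v),int(u)]-c['tcp'])*1000).round(1), P[int(v),int(u)].round(3))
E
```

```text
collar [14.8 -0.7  6.6]
collarL [  4.  -12.9   6.4]
collarR [ 2.6 13.   7.4]
gripface lo [12.8 -0.2  1. ]
gripface hi [ 12.9  -0.1 -23.4]
top front [ 10.   -0.1 -24.6]
top mid [  2.9   0.7 -25.9]
top back [ -5.1   0.7 -25.3]
fingL tip [ 11.  -12.5 -29.9]
fingL [ 11.1 -12.1 -43.1]
fingL b [ 10.5 -11.6 -56.6]
fingR tip [ 10.8  13.2 -29.4]
fingR [ 10.9  12.8 -42.8]
collar [12.9 -3.2  6.4] [ 0.538 -0.275  0.147]
shank [11.5 -2.  29.9] [ 0.539 -0.276  0.123]
tip [13.4 -3.1 44.5] [ 0.538 -0.274  0.109]
grip [ 17.5  -2.7 -12.6] [ 0.537 -0.27   0.166]
top [ 14.5  -1.5 -26.2] [ 0.539 -0.273  0.179]
fing [ 13.9  10.6 -30. ] [ 0.551 -0.27   0.183]
fing [ 10.6  11.5 -38.5] [ 0.553 -0.273  0.192]
```

```bash
python3 - <<'E'
from h import *
for f,pts in[('w1',[(180,270),(175,285),(165,300),(385,270),(392,290),(150,300)]),('w2',[(220,262),(212,285),(345,262),(352,280),(200,275)])]:
    c=np.load(f+'.npz')
    for p in pts: print(f,p,wtool(c,*p).round(1))
c=np.load('wrist3.npz')
for v in range(246,262): print(v,[ (u,*wtool(c,u,v).round(0)) for u in(250,256,260,264,304)])
zoom(np.load('w2.npz')['pixels'],180,200,380,340,4,'w2z.png')
E
```

```text
w1 (180, 270) [ 10.3 -42.3 -46.4]
w1 (175, 285) [  7.9 -42.2 -55.1]
w1 (165, 300) [  8.  -42.5 -67. ]
w1 (385, 270) [ 11.   43.2 -47.8]
w1 (392, 290) [  6.8  43.8 -57.4]
w1 (150, 300) [ 10.1 -46.6 -71.2]
w2 (220, 262) [ 11.5 -26.1 -40. ]
w2 (212, 285) [ 10.5 -26.  -58.5]
w2 (345, 262) [ 10.9  27.7 -38.6]
w2 (352, 280) [ 11.3  27.3 -56.2]
w2 (200, 275) [  7.1 -34.4 -44. ]
246 [(250, np.float64(-59.0), np.float64(-34.0), np.float64(154.0)), (256, np.float64(0.0), np.float64(-14.0), np.float64(6.0)), (260, np.float64(0.0), np.float64(-12.0), np.float64(6.0)), (264, np.float64(13.0), np.float64(-8.0), np.float64(-24.0)), (304, np.float64(0.0), np.float64(13.0), np.float64(7.0))]
247 [(250, np.float64(-60.0), np.float64(-33.0), np.float64(153.0)), (256, np.float64(-0.0), np.float64(-14.0), np.float64(6.0)), (260, np.float64(-0.0), np.float64(-12.0), np.float64(6.0)), (264, np.float64(13.0), np.float64(-8.0), np.float64(-25.0)), (304, np.float64(-1.0), np.float64(13.0), np.float64(8.0))]
248 [(250, np.float64(-62.0), np.float64(-34.0), np.float64(153.0)), (256, np.float64(-1.0), np.float64
[... 3636 characters left out ...]
9.0)), (304, np.float64(11.0), np.float64(10.0), np.float64(-35.0))]
260 [(250, np.float64(11.0), np.float64(-14.0), np.float64(-35.0)), (256, np.float64(11.0), np.float64(-11.0), np.float64(-37.0)), (260, np.float64(10.0), np.float64(-9.0), np.float64(-35.0)), (264, np.float64(8.0), np.float64(-8.0), np.float64(-30.0)), (304, np.float64(11.0), np.float64(10.0), np.float64(-36.0))]
261 [(250, np.float64(11.0), np.float64(-13.0), np.float64(-37.0)), (256, np.float64(10.0), np.float64(-11.0), np.float64(-36.0)), (260, np.float64(10.0), np.float64(-9.0), np.float64(-36.0)), (264, np.float64(8.0), np.float64(-8.0), np.float64(-30.0)), (304, np.float64(11.0), np.float64(10.0), np.float64(-37.0))]
```

View pics/w2z.png

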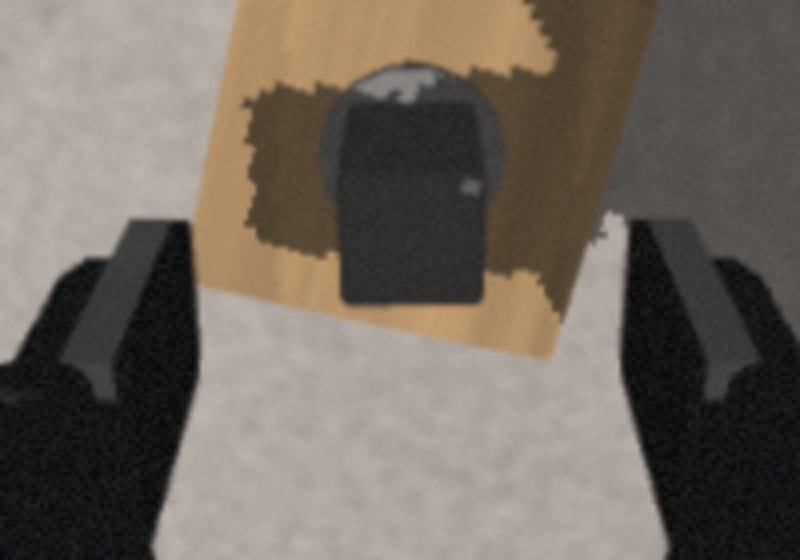

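Call:
{"op": "arm_command", "data": {"increments": [[[0,0,0.4,0,0,0,0.1],[0,0,0.8,0,0,0,0.1],[0,0,1.2,0,0,0,0.1],[0,0,1.5,0,0,0,0.1],[0,0,1.7,0,0,0,0.1],[0,0,1.74,0,0,0,0.1],[0,0,1.74,0,0,0,0.1],[0,0,1.74,0,0,0,0.1]]]}}

```text
clock: 6.2
tcp_pos: [0.5457, -0.287, 0.0683]
ee_rot: [[-0.294, 0.956, 0.001], [0.956, 0.294, -0.001], [-0.001, 0.001, -1.0]]
ft_force: [-0.2, -0.5, -0.4]
opening: 0.192
```

Call:
{"op": "arm_command", "data": {"increments": [[[0,0,0,0,0,0,0.4],[0,0,0,0,0,0,0.4],[0,0,0,0,0,0,0.4]]]}}

```text
clock: 6.5
tcp_pos: [0.5455, -0.2868, 0.0682]
ee_rot: [[-0.294, 0.956, 0.001], [0.956, 0.294, -0.001], [-0.001, 0.001, -1.0]]
ft_force: [0.8, 0.8, 0.5]
opening: 0.4
```

```bash
python3 - <<'E'
from h import *
s=env.observe()
print(s['opening'],s['ft_force'],s['wrist_torque'],s['tcp_pos'],s['qvel'].round(1))
for n in['wrist','side']:
    c=snap(n,n+'4.png'); np.savez(n+'4.npz',tcp=s['tcp_pos'],R=s['ee_rot'],**{k:np.array(v) for k,v in c.items()})
    if n=='wrist': zoom(c['pixels'],200,190,360,310,5,'w4z.png')
    else: zoom(c['pixels'],310,80,390,180,6,'s4z.png')
E
```

```text
0.40044820471959774 [0.77130084 0.80740808 0.51543985] [-0.01335856 -0.00538291 -0.02205597] [ 0.54551611 -0.28679017  0.06815455] [-0.1  0.2  0.2 -0.   0.  -0. ]
```

View pics/w4z.png

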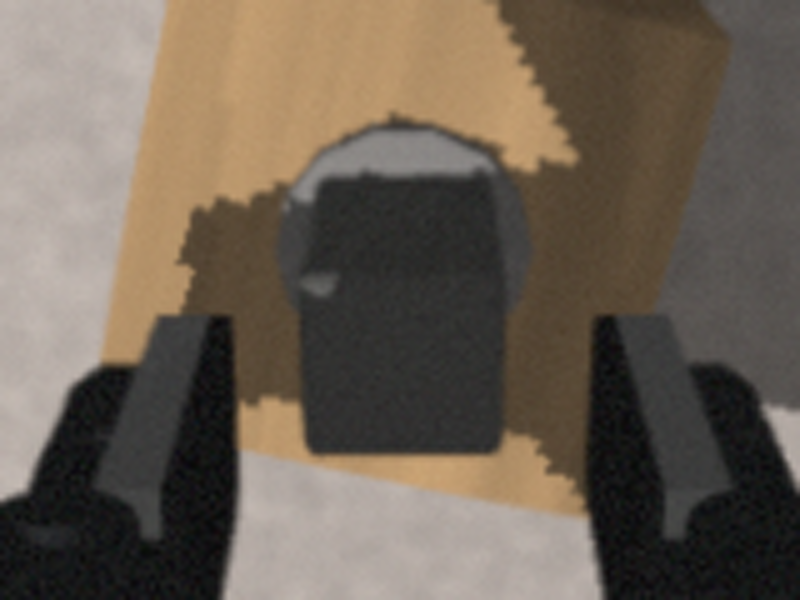

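View pics/s4z.png

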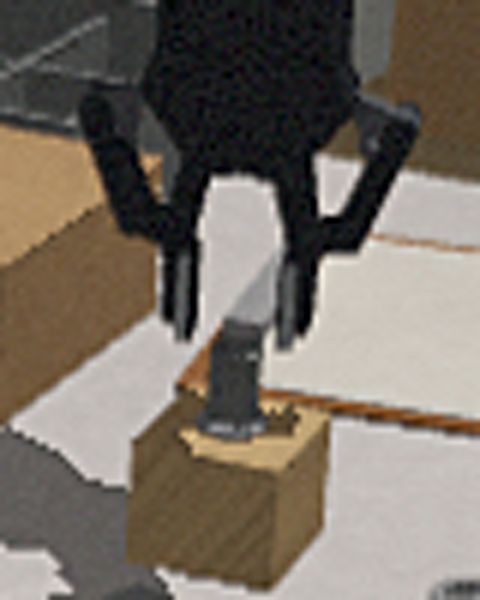

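Call:
{"op": "arm_command", "data": {"increments": [[[0.06,0,0.06,0,0,0,0.4],[0.06,0,0.12,0,0,0,0.4],[0.06,0,0.18,0,0,0,0.4],[0.06,0,0.24,0,0,0,0.4],[0.06,0,0.24,0,0,0,0.4]]]}}

```text
clock: 7.1
tcp_pos: [0.544, -0.2835, 0.0548]
ee_rot: [[-0.294, 0.956, -0.001], [0.956, 0.294, 0.001], [0.001, -0.001, -1.0]]
ft_force: [0.0, -0.6, 0.5]
opening: 0.398
```

Call:
{"op": "arm_command", "data": {"increments": [[[0,0,0.06,0,0,0,0.4],[0,0,0.12,0,0,0,0.4],[0,0,0.16,0,0,0,0.4],[0,0,0.16,0,0,0,0.4],[0,0,0.16,0,0,0,0.4]]]}}

```text
clock: 7.6
tcp_pos: [0.5443, -0.2837, 0.0475]
ee_rot: [[-0.294, 0.956, -0.0], [0.956, 0.294, 0.0], [0.0, -0.0, -1.0]]
ft_force: [-0.3, -0.3, -0.2]
opening: 0.402
```

```bash
python3 - <<'E'
from h import *
s=env.observe()
print(s['opening'],s['ft_force'],s['tcp_pos'])
for n in['wrist','side']:
    c=snap(n,n+'5.png'); np.savez(n+'5.npz',tcp=s['tcp_pos'],R=s['ee_rot'],**{k:np.array(v) for k,v in c.items()})
    if n=='wrist': zoom(c['pixels'],200,190,360,310,5,'w5z.png')
    else: zoom(c['pixels'],310,80,390,180,6,'s5z.png')
E
```

```text
0.40242447869317627 [-0.26398733 -0.26521313 -0.18262024] [ 0.54432333 -0.28373185  0.04748893]
```

View pics/s5z.png

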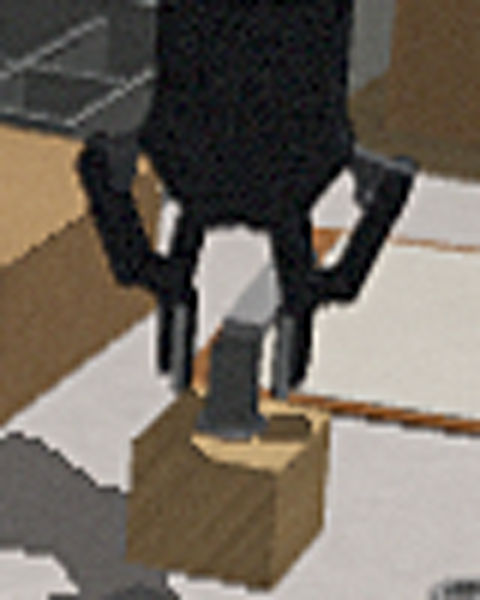

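View pics/w5z.png

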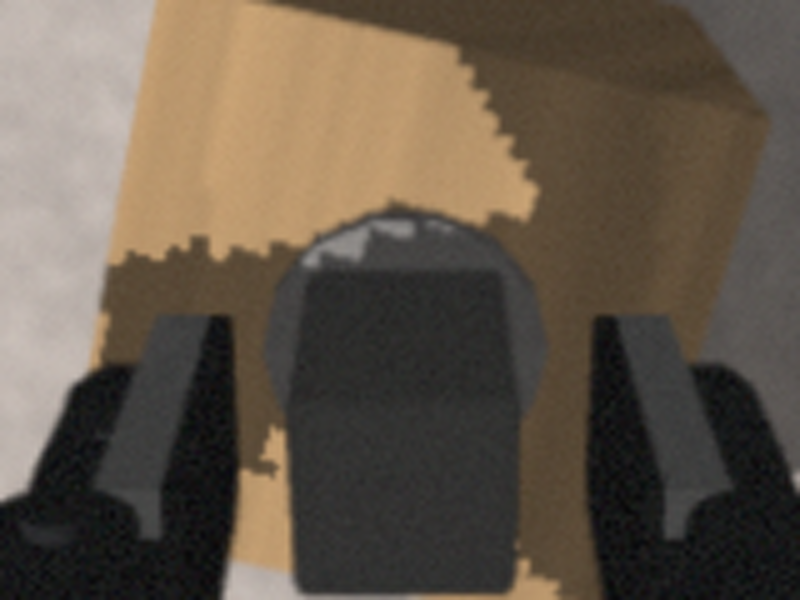

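Call:
{"op": "arm_command", "data": {"squeeze": 60, "increments": [[[0,0,0,0,0,0,0.1],[0,0,0,0,0,0,0.1],[0,0,0,0,0,0,0.1],[0,0,0,0,0,0,0.1],[0,0,0,0,0,0,0.1]]]}}

```text
clock: 8.2
tcp_pos: [0.5446, -0.2839, 0.0479]
ee_rot: [[-0.294, 0.956, 0.001], [0.956, 0.294, -0.0], [-0.001, 0.0, -1.0]]
ft_force: [-0.1, 0.7, 3.4]
opening: 0.22
```

Call:
{"op": "arm_command", "data": {"increments": [[[0,0,-0.2,0,0,0,0.1],[0,0,-0.6,0,0,0,0.1],[0,0,-1.0,0,0,0,0.1],[0,0,-1.4,0,0,0,0.1],[0,0,-1.6,0,0,0,0.1],[0,0,-1.6,0,0,0,0.1],[0,0,-1.6,0,0,0,0.1]]]}}

```text
clock: 8.9
tcp_pos: [0.544, -0.2834, 0.1269]
ee_rot: [[-0.294, 0.956, -0.001], [0.956, 0.294, 0.001], [0.001, -0.001, -1.0]]
ft_force: [-0.2, -0.5, -1.5]
opening: 0.214
```

```bash
python3 - <<'E'
from h import *
s=env.observe()
print(s['opening'],s['ft_force'],s['wrist_torque'],s['tcp_pos'],s['qvel'].round(1))
for n in['wrist','side']:
    c=snap(n,n+'6.png'); np.savez(n+'6.npz',tcp=s['tcp_pos'],R=s['ee_rot'],**{k:np.array(v) for k,v in c.items()})
    if n=='wrist': zoom(c['pixels'],200,190,360,310,5,'w6z.png')
    else: zoom(c['pixels'],310,60,390,160,6,'s6z.png')
plan([.5234,.0371,.13],17.2,s)
E
```

```text
0.2139817461398624 [-0.17010226 -0.54277733 -1.52295944] [-0.04418748 -0.03169545  0.01128928] [ 0.54395184 -0.28342954  0.1269314 ] [-0.   0.9  0.8  0.1 -0.1  0.1]
plan shift [ 6.248  1.493 -0.057] turn [-0.005 -0.007 -0.015] t 8.9 j [-38.  25.  85.  -0.  70. -55.]
```

View pics/s6z.png

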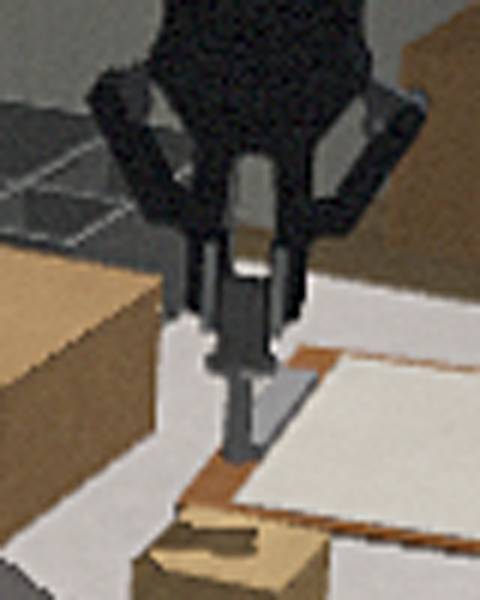

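View pics/w6z.png

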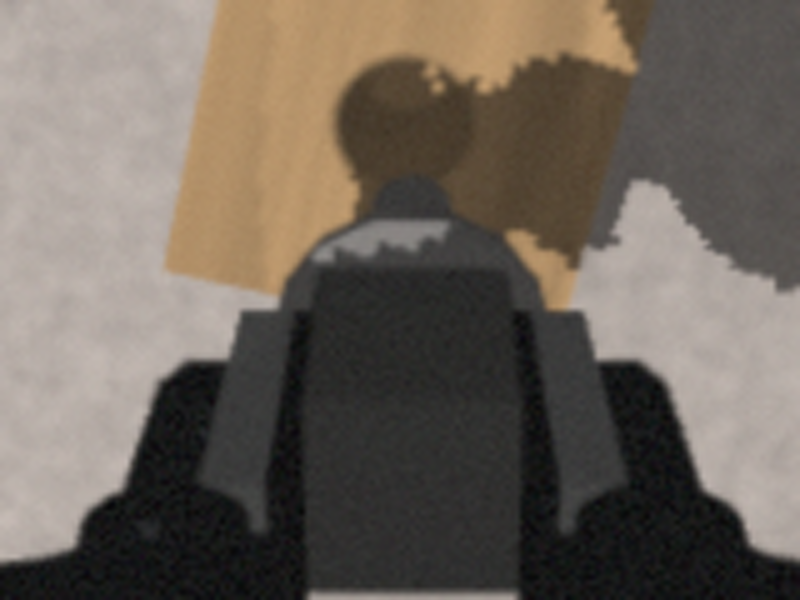

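```bash
python3 - <<'E'
from h import *
plan([.4975,-.118,.120],17.2)
E
```

```text
plan shift [3.428 0.091 0.13 ] turn [-0.014 -0.02  -0.015] t 9.0 j [-38.  25.  85.  -0.  70. -55.]
```

Call:
{"op": "arm_command", "data": {"increments": [[[0.4,0,0,0,0,0,0.1],[1.1,0.05,0,0,0,0,0.1],[1.8,0.05,0,0,0,0,0.1],[2.5,0.09,0,0,0,0,0.1],[3.1,0.09,0,0,0,0,0.1],[3.4,0.09,0.1,0,0,0,0.1],[3.4,0.09,0.1,0,0,0,0.1],[3.4,0.09,0.1,0,0,0,0.1],[3.4,0.09,0.1,0,0,0,0.1]]]}}

```text
clock: 9.9
tcp_pos: [0.4993, -0.1214, 0.1224]
ee_rot: [[-0.293, 0.956, 0.0], [0.956, 0.293, -0.001], [-0.001, 0.0, -1.0]]
ft_force: [-0.2, -1.0, -1.1]
opening: 0.222
```

```bash
python3 - <<'E'
from h import *
s=env.observe()
print(s['opening'],s['ft_force'],s['tcp_pos'],s['qvel'].round(1))
for n in['wrist']:
    c=snap(n,n+'7.png'); np.savez(n+'7.npz',tcp=s['tcp_pos'],R=s['ee_rot'],**{k:np.array(v) for k,v in c.items()})
    zoom(c['pixels'],200,30,360,280,3,'w7z.png')
E
```

```text
0.2216891642636648 [-0.15846143 -1.0204069  -1.11619281] [ 0.49932881 -0.12135639  0.12241653] [-0.3 -0.1 -0.2  0.2  0.2  0.2]
```

View pics/wrist7.png

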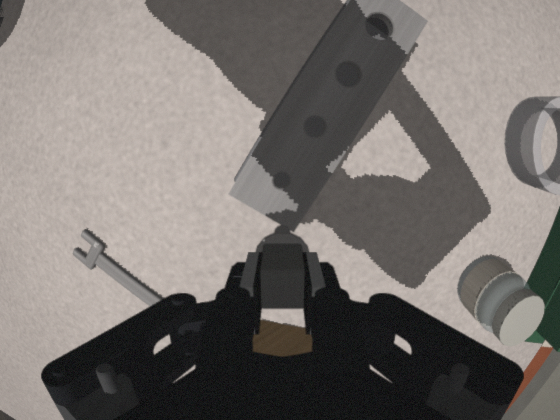

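```bash
python3 - <<'E'
from h import *
c=np.load('wrist7.npz'); im=c['pixels']
t=[]
for u,v in[(378,25),(348,74),(315,126),(281,180),(282,235)]:
    v0=max(v-22,0)
    p=im[v0:v0+44,u-22:u+22,::-1].astype(float); p=np.clip((p-p.min())/(np.percentile(p,90)-p.min())*255,0,255)
    t.append(cv2.resize(p.astype(np.uint8),(264,264),interpolation=cv2.INTER_CUBIC))
t.append(t[-1]*0)
cv2.imwrite('pics/h7.png',np.vstack([np.hstack(t[:3]),np.hstack(t[3:])]))
E
```

```text
(no output)
```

View pics/h7.png

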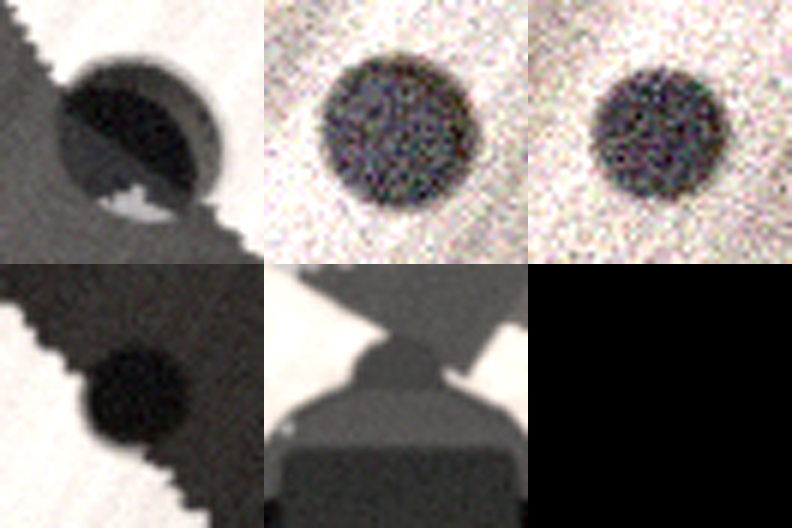

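```bash
python3 - <<'E'
from h import *
c=np.load('wrist7.npz')
H=np.array([wray(c,c['tcp'],c['R'],u,v,.06) for u,v in[(378.8,25.7),(348.2,73.6),(314.5,125.75),(281,179.5)]])
print(H.round(4), np.linalg.norm(np.diff(H,axis=0),axis=1))
e=H[3]-H[0];print(np.degrees(np.arctan2(e[1],e[0])))
t=wray(c,c['tcp'],c['R'],282,231.3,c['tcp'][2]-.0329); print('tip',t,'tool',(c['R'].T@(t-c['tcp'])*1000).round(2))
# plate z check
for p in[(300,160),(330,105),(300,190),(260,170)]:
    print((c['R']@wtool(c,*p)/1000+c['tcp']).round(4))
print('collar',wtool(c,282,240).round(1),'gripface',wtool(c,282,262),wtool(c,282,255))
w=np.load('wrist6.npz');t=wray(w,w['tcp'],w['R'],200+411/5-.4,190+213/5-.4,w['tcp'][2]-.0329); print('tip6 tool',(w['R'].T@(t-w['tcp'])*1000).round(2))
s=env.observe();print(s['tcp_pos'])
plan([.523,.037,.1224],17.2,s)
E
```

```text
[[ 0.524   0.035   0.06  ]
 [ 0.5132 -0.008   0.06  ]
 [ 0.5018 -0.051   0.06  ]
 [ 0.4908 -0.0944  0.06  ]] [0.04431765 0.04451075 0.04474543]
-104.3819357673438
tip [ 0.49979471 -0.12139724  0.08951653] tool [-0.15  0.43 32.9 ]
[ 0.4995 -0.0772  0.0597]
[ 0.5079 -0.0336  0.0583]
[ 0.5062 -0.0979  0.0588]
[ 0.4746 -0.0924  0.0588]
collar [ 10.3   0.4 -10. ] gripface [  9.34543219   0.44447095 -34.60045957] [  8.9323968    0.44268637 -25.94431734]
tip6 tool [-0.77  0.3  32.9 ]
[ 0.49927087 -0.12135425  0.1224631 ]
plan shift [ 2.889  1.382 -0.   ] turn [ 0.002  0.006 -0.026] t 9.95 j [-26.  15. 100.  -0.  65. -43.]
```

Call:
{"op": "arm_command", "data": {"increments": [[[0.4,0.2,0,0,0,0,0.1],[1,0.5,0,0,0,0,0.1],[1.6,0.8,0,0,0,0,0.1],[2.2,1.1,0,0,0,0,0.1],[2.7,1.3,0,0,0,0,0.1],[2.89,1.39,0,0,0,0,0.1],[2.89,1.39,0,0,0,0,0.1],[2.89,1.39,0,0,0,0,0.1],[2.89,1.39,0,0,0,0,0.1]]]}}

```text
clock: 10.85
tcp_pos: [0.5227, 0.0372, 0.1225]
ee_rot: [[-0.293, 0.956, -0.0], [0.956, 0.293, -0.0], [-0.0, -0.0, -1.0]]
ft_force: [-0.2, 0.1, -1.2]
opening: 0.218
```

```bash
python3 - <<'E'
from h import *
s=env.observe();print(s['tcp_pos'],s['qvel'].round(1))
plan([.5233,.0369,.098],17.2,s)
E
```

```text
[0.52270007 0.0371962  0.12245565] [-0.2 -0.2  0.1  0.2  0.1  0.2]
plan shift [-0.009  0.01   0.489] turn [-0.002  0.004 -0.029] t 10.85 j [ -8.  16.  98.  -0.  65. -25.]
```

Call:
{"op": "arm_command", "data": {"increments": [[[-0.01,0.01,0.15,0,0,0,0.1],[-0.01,0.01,0.35,0,0,0,0.1],[-0.01,0.01,0.5,0,0,0,0.1],[-0.01,0.01,0.58,0,0,0,0.1],[-0.01,0.01,0.64,0,0,0,0.1],[-0.01,0.01,0.7,0,0,0,0.1],[-0.01,0.01,0.7,0,0,0,0.1]]]}}

```text
clock: 11.55
tcp_pos: [0.523, 0.0384, 0.0872]
ee_rot: [[-0.294, 0.956, -0.001], [0.956, 0.294, 0.0], [0.0, -0.001, -1.0]]
ft_force: [-0.6, 0.5, -1.0]
opening: 0.22
```

Call:
{"op": "arm_command", "data": {"increments": [[[0,0,0.1,0,0,0,0.1],[0,0,0.2,0,0,0,0.1],[0,0,0.3,0,0,0,0.1],[0,0,0.4,0,0,0,0.1],[0,0,0.5,0,0,0,0.1],[0,0,0.6,0,0,0,0.1],[0,0,0.62,0,0,0,0.1],[0,0,0.62,0,0,0,0.1]]]}}

```text
clock: 12.35
tcp_pos: [0.523, 0.0383, 0.0562]
ee_rot: [[-0.294, 0.956, -0.001], [0.956, 0.294, 0.0], [0.0, -0.0, -1.0]]
ft_force: [0.6, 0.5, -0.3]
opening: 0.217
```

```bash
python3 - <<'E'
from h import *
s=env.observe();print(s['tcp_pos'],s['ft_force'],s['wrist_torque'],s['qvel'].round(1))
for n in['side','wrist']:
    c=snap(n,n+'8.png')
    zoom(c['pixels'],*((240,130,380,250,5) if n=='side' else (200,130,360,280,5)),n+'8z.png')
E
```

```text
[0.52299526 0.03833627 0.05621948] [ 0.59555696  0.53875664 -0.273311  ] [-0.03123756  0.00578779 -0.06673216] [-0.  -0.5 -0.4 -0.1  0.1  0. ]
```

View pics/side8z.png

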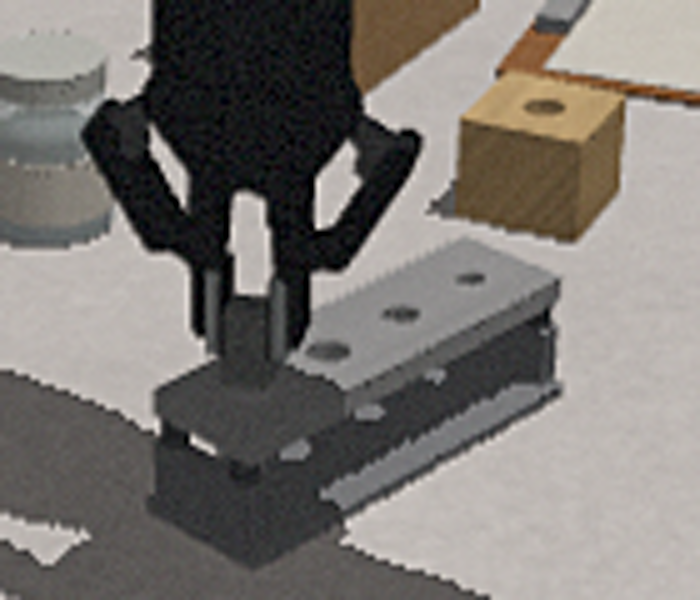

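View pics/wrist8z.png

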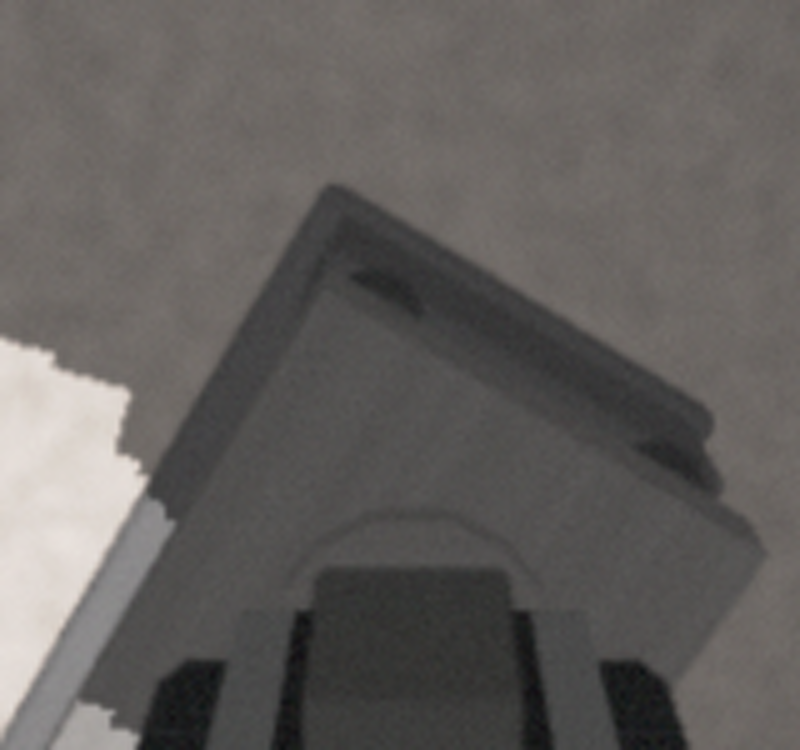

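Call:
{"op": "arm_command", "data": {"increments": [[[0,0,-0.2,0,0,0,0.1],[0,0,-0.45,0,0,0,0.1],[0,0,-0.7,0,0,0,0.1],[0,0,-0.92,0,0,0,0.1],[0,0,-0.92,0,0,0,0.1],[-0.1,-0.06,-0.92,0,0,0,0.1],[-0.35,-0.2,-0.92,0,0,0,0.1],[-0.6,-0.35,-0.92,0,0,0,0.1],[-0.8,-0.47,-0.92,0,0,0,0.1],[-0.8,-0.47,-0.92,0,0,0,0.1],[-0.8,-0.47,-0.92,0,0,0,0.1]]]}}

```text
clock: 13.55
tcp_pos: [0.5123, -0.0075, 0.1024]
ee_rot: [[-0.293, 0.956, -0.0], [0.956, 0.293, 0.0], [0.0, -0.0, -1.0]]
ft_force: [0.0, 1.5, -0.6]
opening: 0.219
```

```bash
python3 - <<'E'
from h import *
s=env.observe();print(s['tcp_pos'],s['ft_force'],s['qvel'].round(1))
plan([.5122,-.0067,.098],17.2,s)
c=snap('wrist','w9.png'); np.savez('w9.npz',tcp=s['tcp_pos'],R=s['ee_rot'],**{k:np.array(v) for k,v in c.items()})
p=c['pixels'][170:290,200:360]; zoom(np.clip(p*1.8,0,255).astype(np.uint8),0,0,160,120,5,'w9z.png')
E
```

```text
[ 0.51233532 -0.00746974  0.10238239] [ 0.04914217  1.49019879 -0.61695243] [ 1.1  0.  -0.2  0.1  0.   0.1]
plan shift [0.015 0.002 0.088] turn [-0.001 -0.004 -0.032] t 13.55 j [-13.  17. 101.   0.  62. -30.]
```

View pics/w9z.png

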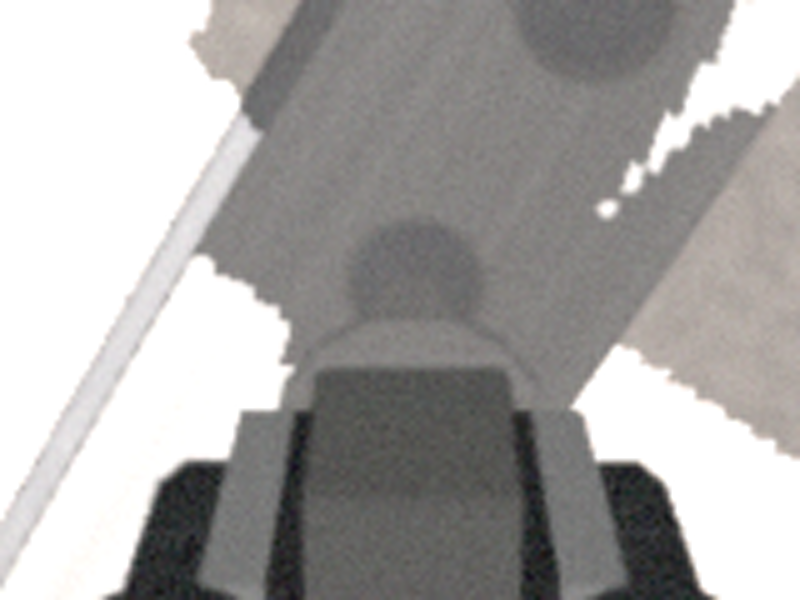

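Call:
{"op": "arm_command", "data": {"increments": [[[0.01,0,0.1,0,0,0,0.1],[0.01,0,0.2,0,0,0,0.1],[0.01,0,0.26,0,0,0,0.1],[0.01,0,0.32,0,0,0,0.1],[0.01,0,0.36,0,0,0,0.1]]]}}

```text
clock: 14.1
tcp_pos: [0.5122, -0.0061, 0.0841]
ee_rot: [[-0.295, 0.956, -0.001], [0.956, 0.295, 0.0], [0.0, -0.0, -1.0]]
ft_force: [-0.8, 0.3, -1.1]
opening: 0.218
```

Call:
{"op": "arm_command", "data": {"increments": [[[0,0,0.08,0,0,0,0.1],[0,0,0.18,0,0,0,0.1],[0,0,0.28,0,0,0,0.1],[0,0,0.38,0,0,0,0.1],[0,0,0.48,0,0,0,0.1],[0,0,0.56,0,0,0,0.1],[0,0,0.56,0,0,0,0.1],[0,0,0.56,0,0,0,0.1]]]}}

```text
clock: 14.9
tcp_pos: [0.5123, -0.0064, 0.0564]
ee_rot: [[-0.294, 0.956, -0.0], [0.956, 0.294, 0.0], [0.0, -0.0, -1.0]]
ft_force: [0.0, -0.1, -0.7]
opening: 0.22
```

Call:
{"op": "arm_command", "data": {"increments": [[[0,0,-0.2,0,0,0,0.1],[0,0,-0.45,0,0,0,0.1],[0,0,-0.7,0,0,0,0.1],[0,0,-0.92,0,0,0,0.1],[0,0,-0.92,0,0,0,0.1],[-0.1,-0.06,-0.92,0,0,0,0.1],[-0.35,-0.2,-0.92,0,0,0,0.1],[-0.6,-0.35,-0.92,0,0,0,0.1],[-0.77,-0.47,-0.92,0,0,0,0.1],[-0.77,-0.47,-0.92,0,0,0,0.1],[-0.77,-0.47,-0.92,0,0,0,0.1]]]}}

```text
clock: 16.0
tcp_pos: [0.5009, -0.0506, 0.1023]
ee_rot: [[-0.293, 0.956, -0.0], [0.956, 0.293, 0.0], [0.001, -0.0, -1.0]]
ft_force: [-0.0, -0.3, -0.7]
opening: 0.22
```

```bash
python3 - <<'E'
from h import *
s=env.observe();print(s['tcp_pos'],s['ft_force'],s['qvel'].round(1))
plan([.5011,-.0501,.098],17.2,s)
c=snap('wrist','w10.png'); np.savez('w10.npz',tcp=s['tcp_pos'],R=s['ee_rot'],**{k:np.array(v) for k,v in c.items()})
p=c['pixels'][200:260,240:330]; zoom(np.clip(p*2.5,0,255).astype(np.uint8),0,0,90,60,8,'w10z.png')
E
```

```text
[ 0.50094926 -0.05059265  0.10232758] [-0.0056124  -0.3037088  -0.71912659] [ 1.1 -0.  -0.2  0.1 -0.1  0.2]
plan shift [0.008 0.006 0.087] turn [-0.002 -0.005 -0.031] t 16.0 j [-18.  16. 103.   0.  62. -36.]
```

View pics/w10z.png

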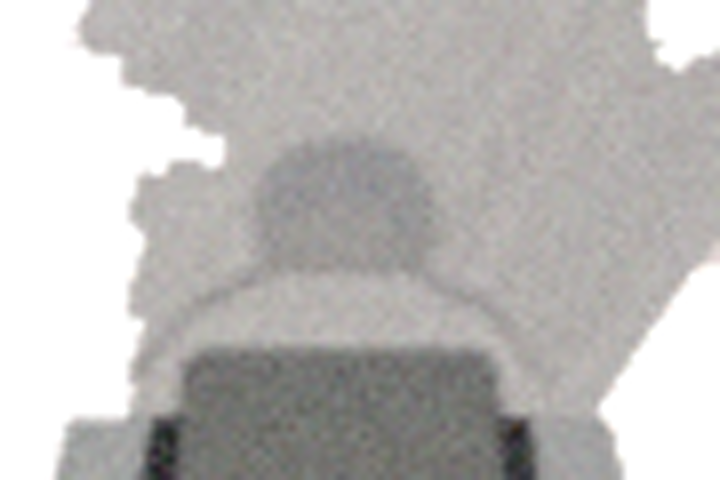

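Call:
{"op": "arm_command", "data": {"increments": [[[0,0,0.1,0,0,0,0.1],[0,0,0.2,0,0,0,0.1],[0,0,0.26,0,0,0,0.1],[0,0,0.32,0,0,0,0.1],[0,0,0.36,0,0,0,0.1]]]}}

```text
clock: 16.55
tcp_pos: [0.5011, -0.0498, 0.0841]
ee_rot: [[-0.295, 0.956, -0.0], [0.956, 0.295, 0.0], [0.0, -0.0, -1.0]]
ft_force: [0.6, -0.0, -0.9]
opening: 0.217
```

```bash
python3 - <<'E'
from h import *
s=env.observe();print(s['tcp_pos'],s['ft_force'],s['wrist_torque'],s['qvel'].round(1))
E
```

```text
[ 0.50106204 -0.04983663  0.08405468] [ 0.61547409 -0.04192855 -0.89960816] [0.00955206 0.05237143 0.03836537] [-0.   1.3  1.1  0.  -2.5 -0. ]
```

Call:
{"op": "arm_command", "data": {"increments": [[[0,0,0.08,0,0,0,0.1],[0,0,0.18,0,0,0,0.1],[0,0,0.28,0,0,0,0.1],[0,0,0.38,0,0,0,0.1],[0,0,0.48,0,0,0,0.1],[0,0,0.56,0,0,0,0.1],[0,0,0.56,0,0,0,0.1],[0,0,0.56,0,0,0,0.1]]]}}

```text
clock: 17.35
tcp_pos: [0.5012, -0.0501, 0.0564]
ee_rot: [[-0.294, 0.956, -0.0], [0.956, 0.294, 0.0], [0.0, -0.0, -1.0]]
ft_force: [0.1, 0.2, -1.7]
opening: 0.215
```

Call:
{"op": "arm_command", "data": {"increments": [[[0,0,-0.2,0,0,0,0.1],[0,0,-0.45,0,0,0,0.1],[0,0,-0.7,0,0,0,0.1],[0,0,-0.92,0,0,0,0.1],[0,0,-0.92,0,0,0,0.1],[-0.2,-0.06,-0.92,0,0,0,0.1],[-0.6,-0.2,-0.92,0,0,0,0.1],[-1,-0.35,-0.92,0,0,0,0.1],[-1.28,-0.47,-0.92,0,0,0,0.1],[-1.28,-0.47,-0.92,0,0,0,0.1],[-1.28,-0.47,-0.92,0,0,0,0.1],[-1.28,-0.47,-0.92,0,0,0,0.1]]]}}

```text
clock: 18.55
tcp_pos: [0.4973, -0.1176, 0.1023]
ee_rot: [[-0.294, 0.956, -0.001], [0.956, 0.294, 0.001], [0.001, -0.0, -1.0]]
ft_force: [-0.5, 0.2, -0.4]
opening: 0.221
```

```bash
python3 - <<'E'
from h import *
s=env.observe();print(s['tcp_pos'],s['ft_force'],s['qvel'].round(1))
c=snap('wrist','w11.png'); np.savez('w11.npz',tcp=s['tcp_pos'],R=s['ee_rot'],**{k:np.array(v) for k,v in c.items()})
p=c['pixels'][170:250,240:330].astype(float); zoom(np.clip(p*2,0,255).astype(np.uint8),0,0,90,80,8,'w11z.png')
E
```

```text
[ 0.49729108 -0.11763128  0.10226827] [-0.50930032  0.17640974 -0.35204881] [ 0.6 -0.2 -0.  -0.1 -0.  -0. ]
```

View pics/w11z.png

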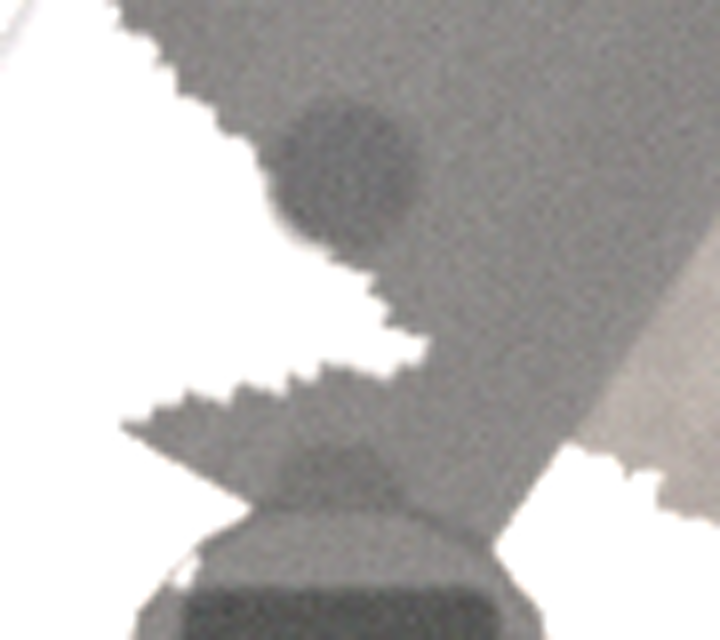

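```bash
python3 - <<'E'
from h import *
for f,tv,tu in[('w11',170+445.5/8-.5,240+340.5/8-.5),('wrist7',213+(71.5)/6-.5,282),('wrist6',190+178.5/5-.5,200+411.5/5-.5)]:
    c=np.load(f+'.npz'); R=c['R'];p=wray(c,c['tcp'],R,tu,tv,c['tcp'][2]-.0319); t=R.T@(p-c['tcp'])*1000
    q=wray(c,c['tcp'],R,tu,tv,c['tcp'][2]-.0329); q=R.T@(q-c['tcp'])*1000
    print(f,'edge tool',t.round(2),'xc shankrim',t[0]-5.5,'xc tiprim',q[0]-4.5,'y',t[1])
c=np.load('w11.npz')
h=wray(c,c['tcp'],c['R'],282.7,191.3,.06);print(h,(c['R'].T@(h-c['tcp'])*1000).round(2))
# collar front edge and grip
e=wray(c,c['tcp'],c['R'],282.1,170+508.5/8-.5,c['tcp'][2]-(.0071-.0)+0.0142); 
plan([.4903,-.0941,.1023],17.2)
for z in(.0031-.01+.01,):
    pass
for zt in(-7.1,-11.1):
    p=wray(c,c['tcp'],c['R'],282.1,170+509/8-.5,c['tcp'][2]-zt/1000);print('collar edge at toolz',zt,(c['R'].T@(p-c['tcp'])*1000).round(2))
E
```

```text
w11 edge tool [ 4.34  0.47 31.9 ] xc shankrim -1.16277538926587 xc tiprim -0.4952645125044741 y 0.4698338073338087
wrist7 edge tool [ 4.86  0.43 31.9 ] xc shankrim -0.6405362314374274 xc tiprim 0.029435887892336865 y 0.4298494909342275
wrist6 edge tool [ 4.33  0.3  31.9 ] xc shankrim -1.1710095961572637 xc tiprim -0.5035414601096546 y 0.3024873213868437
[ 0.49101725 -0.09425915  0.06      ] [24.15  0.9  42.29]
plan shift [0.489 0.003 0.001] turn [-0.003 -0.006 -0.01 ] t 18.6 j [-26.  17. 102.   0.  62. -43.]
collar edge at toolz -7.1 [12.99  0.49 -7.09]
collar edge at toolz -11.1 [ 14.43   0.49 -11.09]
```

Call:
{"op": "arm_command", "data": {"increments": [[[0.15,0,0,0,0,0,0.1],[0.35,0,0,0,0,0,0.1],[0.5,0.01,0,0,0,0,0.1],[0.5,0.01,0.06,0,0,0,0.1],[0.5,0.01,0.1,0,0,0,0.1],[0.5,0.01,0.1,0,0,0,0.1],[0.5,0.01,0.1,0,0,0,0.1],[0.5,0.01,0.1,0,0,0,0.1]]]}}

```text
clock: 19.4
tcp_pos: [0.4908, -0.0944, 0.0975]
ee_rot: [[-0.294, 0.956, 0.0], [0.956, 0.294, -0.0], [-0.0, 0.0, -1.0]]
ft_force: [0.5, 0.2, -0.9]
opening: 0.215
```

```bash
python3 - <<'E'
from h import *
s=env.observe();print(s['tcp_pos'],s['ft_force'],s['qvel'].round(1))
plan([.49036,-.09355,.0933],17.2,s)
c=snap('wrist','w12.png'); np.savez('w12.npz',tcp=s['tcp_pos'],R=s['ee_rot'],**{k:np.array(v) for k,v in c.items()})
p=c['pixels'][190:250,240:330].astype(float); zoom(np.clip(p*2,0,255).astype(np.uint8),0,0,90,60,8,'w12z.png')
E
```

```text
[ 0.49078858 -0.09438616  0.09748655] [ 0.47021059  0.2445681  -0.87746111] [ 0.1 -0.1  0.  -0.1  0.   0. ]
plan shift [ 0.019 -0.003  0.084] turn [ 0.     0.    -0.019] t 19.4 j [-24.  16. 104.  -0.  61. -41.]
```

View pics/w12z.png

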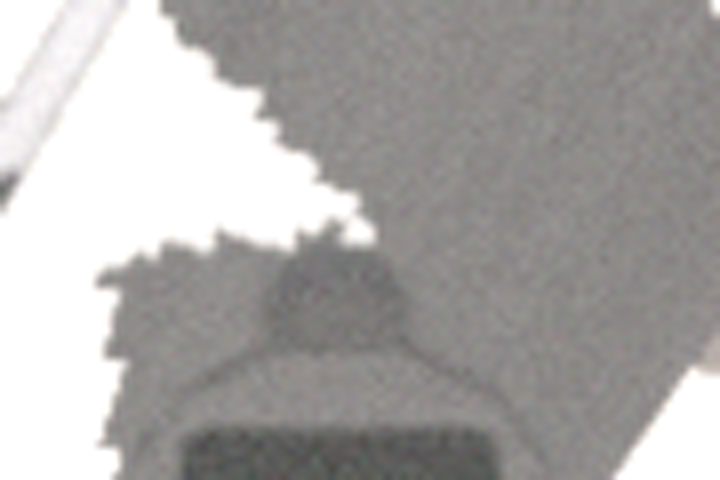

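```bash
python3 - <<'E'
from h import *
c=np.load('w12.npz');R=c['R']
h=wray(c,c['tcp'],R,240+341/8-.5,190+245/8-.5,.06);print('hole top edge tool',(R.T@(h-c['tcp'])*1000).round(2),'-> xc',(R.T@(h-c['tcp']))[0]*1000-6)
g=c['pixels'][190:250,240:330].astype(float).mean(2); g=cv2.GaussianBlur(g,(0,0),.8)
for r in range(27,47,1): print(r,' '.join('%3d'%x for x in g[r,28:56]))
E
```

```text
hole top edge tool [ 5.96  0.51 37.49] -> xc -0.03545916973076224
27 136 140 142 143 144 144 144 143 140 138 138 132 118 107 111 117 116 103  85  73  70  69  69  70  70  69  69  70
28 121 128 133 138 141 143 143 140 130 120 119 114  98  88  96 113 125 119  99  79  71  70  70  70  70  69  69  70
29  97 104 111 121 129 133 134 132 117  99  93  89  80  77  89 108 120 118 101  81  72  70  70  70  70  69  69  69
30  80  81  86  95 104 109 112 114 104  85  75  71  68  69  79  91  97  97  88  76  71  70  70  70  69  68  68  69
31  72  71  73  77  81  83  86  90  85  74  66  63  62  63  66  70  72  73  71  69  69  70  70  70  69  68  69  70
32  70  70  71  71  71  71  72  72  69  64  61  60  60  59  60  60  61  61  62  63  66  68  69  69  69  69  70  70
33  71  71  71  70  69  68  66  63  61  60  59  60  60  59  58  58  59  59  59  60  62  66  68  68  69  69  70  70
34  71  71  70  70  68  66  64  60  58  58  58  59  59  59  58  59  59  58  58  58  59  63  66  67  68  69  69  70
35  72  71  70  69  68  65  61  58  57  57  57  58  59  60  60  59  59  58  57  56  57  60  64  67  68  69  69  69
[... 565 characters left out ...]
68  69  69
41  71  71  70  68  65  62  59  59  58  59  60  61  61  60  60  60  61  61  60  60  60  60  61  64  67  68  69  69
42  71  71  70  67  65  62  60  59  59  59  60  60  60  61  61  61  61  61  60  61  61  60  60  62  65  67  68  69
43  71  70  68  65  63  62  61  61  62  62  61  60  61  62  63  63  62  62  62  62  63  62  61  61  63  65  66  67
44  68  66  64  63  63  64  65  65  66  66  66  64  65  66  66  66  66  66  66  66  66  66  64  63  63  63  64  66
45  64  63  64  65  66  67  69  69  69  70  70  69  69  69  69  69  69  69  69  69  69  69  68  67  65  64  63  64
46  63  64  66  68  68  68  70  70  70  71  71  70  69  70  70  70  70  70  69  69  69  69  69  70  68  66  64  64
```

Call:
{"op": "arm_command", "data": {"increments": [[[0.018,-0.003,0.03,0,0,0,0.1],[0.018,-0.003,0.06,0,0,0,0.1],[0.018,-0.003,0.09,0,0,0,0.1],[0.018,-0.003,0.11,0,0,0,0.1],[0.018,-0.003,0.13,0,0,0,0.1],[0.018,-0.003,0.15,0,0,0,0.1],[0.018,-0.003,0.16,0,0,0,0.1],[0.018,-0.003,0.16,0,0,0,0.1],[0.018,-0.003,0.16,0,0,0,0.1]]]}}

```text
clock: 20.35
tcp_pos: [0.4903, -0.0934, 0.0895]
ee_rot: [[-0.294, 0.956, 0.0], [0.956, 0.294, -0.0], [-0.0, 0.0, -1.0]]
ft_force: [0.6, -1.3, -0.5]
opening: 0.219
```

```bash
python3 - <<'E'
from h import *
s=env.observe();print(s['tcp_pos'],s['ft_force'],s['wrist_torque'],s['qvel'].round(1))
E
```

```text
[ 0.49034912 -0.09339079  0.08949544] [ 0.63787694 -1.25727932 -0.52970233] [-0.27773142 -0.03103346 -0.00740625] [ 0.   0.   0.   0.   0.  -0.1]
```

Call:
{"op": "arm_command", "data": {"increments": [[[-0.006,0,0.02,0,0,0,0.1],[-0.006,0,0.05,0,0,0,0.1],[-0.006,0,0.08,0,0,0,0.1],[-0.006,0,0.1,0,0,0,0.1],[-0.006,0,0.1,0,0,0,0.1],[-0.006,0,0.1,0,0,0,0.1]]]}}

```text
clock: 20.95
tcp_pos: [0.4904, -0.0937, 0.0844]
ee_rot: [[-0.294, 0.956, -0.0], [0.956, 0.294, -0.0], [-0.0, -0.0, -1.0]]
ft_force: [0.1, -2.3, -2.5]
opening: 0.22
```

```bash
python3 - <<'E'
from h import *
s=env.observe();print(s['tcp_pos'],s['ft_force'],s['wrist_torque'],s['qvel'].round(1))
E
```

```text
[ 0.4903871  -0.09369816  0.08439901] [ 0.09430812 -2.30863348 -2.45688634] [-0.35569457 -0.08598718  0.00238454] [ 0.1 -0.  -0.1  0.1 -0.   0. ]
```

Call:
{"op": "arm_command", "data": {"increments": [[[-0.012,0,0,0,0,0,0.1],[-0.012,0,0.03,0,0,0,0.1],[-0.012,0,0.07,0,0,0,0.1],[-0.012,0,0.1,0,0,0,0.1],[-0.012,0,0.1,0,0,0,0.1],[-0.012,0,0.1,0,0,0,0.1]]]}}

```text
clock: 21.55
tcp_pos: [0.4904, -0.094, 0.0794]
ee_rot: [[-0.294, 0.956, -0.0], [0.956, 0.294, 0.0], [0.0, -0.0, -1.0]]
ft_force: [0.1, -0.4, -1.1]
opening: 0.22
```

```bash
python3 - <<'E'
from h import *
s=env.observe();print(s['tcp_pos'],s['ft_force'],s['wrist_torque'],s['qvel'].round(1))
E
```

```text
[ 0.490415   -0.09401942  0.07937216] [ 0.12122217 -0.37696744 -1.10803582] [-0.01905556  0.04877303  0.03885135] [ 0.1 -0.1 -0.1  0.   0.  -0. ]
```

Call:
{"op": "arm_command", "data": {"increments": [[[0,0,0.05,0,0,0,0.1],[0,0,0.1,0,0,0,0.1],[0,0,0.16,0,0,0,0.1],[0,0,0.22,0,0,0,0.1],[0,0,0.28,0,0,0,0.1],[0,0,0.34,0,0,0,0.1],[0,0,0.39,0,0,0,0.1],[0,0,0.43,0,0,0,0.1],[0,0,0.43,0,0,0,0.1],[0,0,0.43,0,0,0,0.1]]]}}

```text
clock: 22.55
tcp_pos: [0.4906, -0.0942, 0.058]
ee_rot: [[-0.294, 0.956, -0.0], [0.956, 0.294, 0.0], [0.0, -0.0, -1.0]]
ft_force: [-0.4, 0.5, -1.7]
opening: 0.216
```

```bash
python3 - <<'E'
from h import *
s=env.observe();print(s['tcp_pos'],s['ft_force'],s['wrist_torque'],s['qvel'].round(1))
E
```

```text
[ 0.49057308 -0.09416768  0.05801075] [-0.37678245  0.45528559 -1.72255681] [-0.01850868 -0.01202921  0.00054449] [-0.1 -0.1 -0.2  0.   0.1 -0. ]
```

Call:
{"op": "arm_command", "data": {"increments": [[[0,0,0.03,0,0,0,0.1],[0,0,0.06,0,0,0,0.1],[0,0,0.09,0,0,0,0.1],[0,0,0.1,0,0,0,0.1],[0,0,0.1,0,0,0,0.1]]]}}

```text
clock: 23.05
tcp_pos: [0.4905, -0.0941, 0.053]
ee_rot: [[-0.294, 0.956, -0.0], [0.956, 0.294, 0.0], [0.0, -0.0, -1.0]]
ft_force: [0.7, -0.4, -1.2]
opening: 0.219
```

Call:
{"op": "arm_command", "data": {"increments": [[[0,0,0.01,0,0,0,0.1],[0,0,0.02,0,0,0,0.1],[0,0,0.02,0,0,0,0.1],[0,0,0.02,0,0,0,0.1]]]}}

```text
clock: 23.45
tcp_pos: [0.4906, -0.0942, 0.0523]
ee_rot: [[-0.294, 0.956, 0.0], [0.956, 0.294, -0.0], [-0.0, 0.0, -1.0]]
ft_force: [-1.6, 0.7, 4.4]
opening: 0.214
```

```bash
python3 - <<'E'
from h import *
s=env.observe();print(s['tcp_pos'],s['ft_force'],s['wrist_torque'])
E
```

```text
[ 0.49058343 -0.09418079  0.0522885 ] [-1.63840296  0.7441004   4.39406142] [0.13366034 0.29453461 0.03396553]
```

Call:
{"op": "arm_command", "data": {"increments": [[[0,0,0,0,0,0,0.25],[0,0,0,0,0,0,0.35],[0,0,0,0,0,0,0.45],[0,0,0,0,0,0,0.45],[0,0,0,0,0,0,0.45]]]}}

```text
clock: 23.95
tcp_pos: [0.4906, -0.0941, 0.0519]
ee_rot: [[-0.294, 0.956, -0.0], [0.956, 0.294, 0.0], [0.0, -0.0, -1.0]]
ft_force: [0.6, 0.1, -0.2]
opening: 0.444
```

Call:
{"op": "arm_command", "data": {"increments": [[[0,0,-0.2,0,0,0,0.45],[0,0,-0.5,0,0,0,0.45],[0,0,-0.9,0,0,0,0.45],[0,0,-1.4,0,0,0,0.6],[0,0,-1.9,0,0,0,0.6],[0,0,-2,0,0,0,0.6],[0,0,-2,0,0,0,0.6]]]}}

```text
clock: 24.65
tcp_pos: [0.4912, -0.0944, 0.1533]
ee_rot: [[-0.294, 0.956, 0.003], [0.956, 0.294, -0.001], [-0.002, 0.002, -1.0]]
ft_force: [0.0, -0.5, 0.1]
opening: 0.6
```

```bash
python3 - <<'E'
from h import *
s=env.observe();print(s['tcp_pos'],s['ft_force'],s['clock'])
c=snap('side','s13.png'); zoom(c['pixels'],240,130,380,250,5,'s13z.png')
c=snap('wrist','w13.png'); zoom(c['pixels'],210,130,370,290,5,'w13z.png')
np.savez('w13.npz',tcp=s['tcp_pos'],R=s['ee_rot'],**{k:np.array(v) for k,v in c.items()})
E
```

```text
[ 0.49124861 -0.09444169  0.15325311] [ 0.04917346 -0.52365195  0.07485953] 24.65
```

View pics/s13z.png

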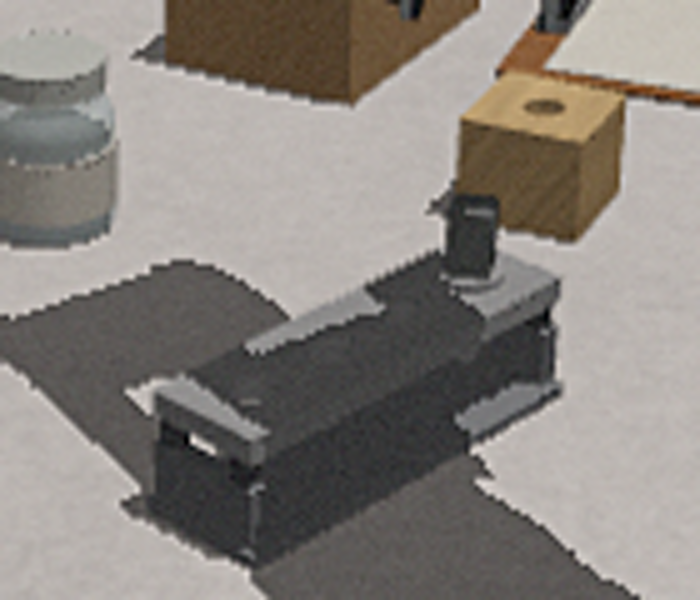

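View pics/w13z.png

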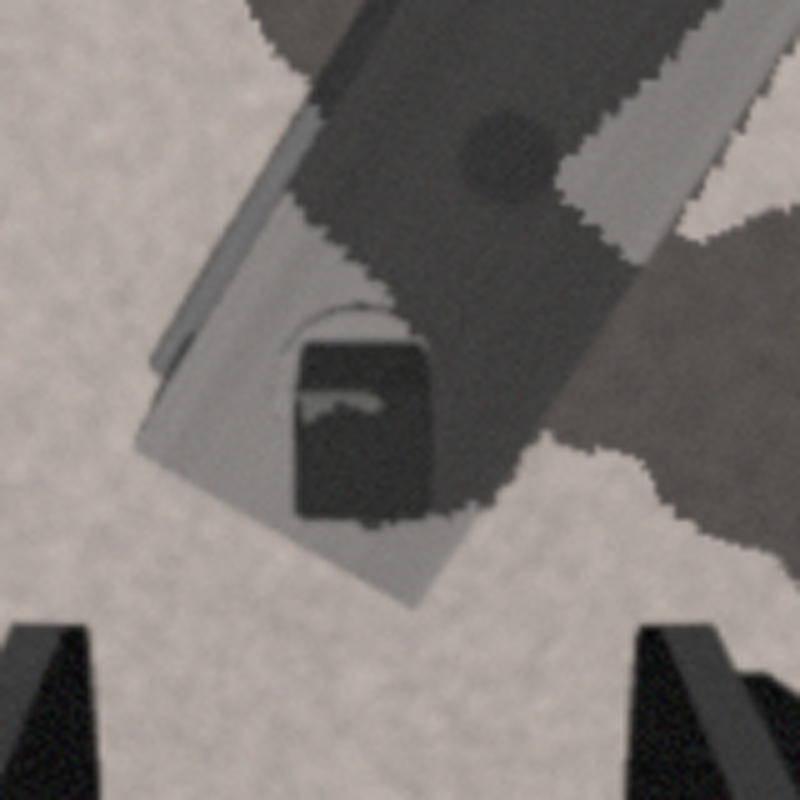

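```bash
python3 - <<'E'
from h import *
c=np.load('w13.npz')
for U,V in[(340,450),(400,480),(330,430),(250,450),(340,325)]: print((c['R']@wtool(c,210+U/5,130+V/5)/1000+c['tcp']).round(4))
s=env.observe();print(s['clock'],s['ft_force']); print(env.finish_job())
E
```

```text
[ 0.4891 -0.0954  0.0961]
[ 0.4988 -0.0974  0.0955]
[ 0.4869 -0.0929  0.0962]
[ 0.4777 -0.1109  0.0598]
[ 0.4856 -0.0848  0.065 ]
24.75 [ 0.2664475   0.11597075 -0.93937031]
the job is handed in; nothing more can be done
None
```

The pin from the stand is the 11 mm one. It now stands let go in the narrowest hole (12 mm), and I handed the job in at 24.75 s.

- **Order:** I put it through the 21, 18, 15 and 12 mm holes in that order. In the first three I stopped with the collar about 3 mm above the plate and the shank well out below it. In the last hole I brought the collar down onto the plate.
- **Forces:** The readings between moves never showed more than about 5 N on the plate (4.4 N as the collar came down), plus about 2.3 N sideways while centring in the last hole. Forces within a move were not recorded.
- **Last checks:** The pictures show the pin upright with its collar flush. The top of its grip measured 0.096 m and the plate 0.060 m, as they should be when the pin is seated. The gripper is about 100 mm clear.

**Disagreements:**
- **First grip:** The camera showed the fingertips about 25 mm behind the reported tool point, so my first grip held only the top edge of the pin. I set the pin back in the stand and took it again lower before going to the gauge.
- **Hole position:** My camera estimates for the last hole varied by up to about 1 mm, so I used the sideways force to finish centring.
- **Bystanders:** I made no separate final check on the rack pins and the other things; the arm did not go near the rack.

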